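Put the ink scrapers away in the slotted block

ROBOT

A 6-joint arm with a two-finger parallel gripper is mounted at the origin on the work surface. World frame = base frame: x ahead of the robot, y to its left, z up, the work surface at z = 0. Lengths are in m, angles in rad, forces in N, time in s.
With the tool pointing down it reaches from about 0.325 to 0.9 m from the base axis. Payload 6.1 kg.
Tool frame: the origin (TCP) lies midway between the tips of the shut fingers; the grasp point (between the pads) lies 19 mm behind it; x points along the fingers, y is the direction in which the jaws open and shut, and the axes are right-handed (so a half turn about x gives the same grasp; the last joint's range is limited). The gripper opens to 87 mm and grips with 3 to 60 N. Pads are 19 mm wide; open, the fingers measure 117 mm over their backs; the gripper's body (75 mm by 190 mm) begins 51 mm behind the grasp point.
Start: joints at [1.06, 0.22, 1.526, -0, 1.395, -0.126], TCP at [0.235, 0.579, 0.223] pointing down, gripper open.
Joint ranges: [-2.98, 2.98], [-0.91, 2.08], [0.09, 2.57], [-1.24, 4.39], [0.2, 2.65], [-2.68, 2.68]. Speed limits (rad/s): [2.57, 2.57, 3.01, 3.14, 3.14, 3.14].

INTERFACE

Orientations are given as a rotation vector (axis times angle).
In Python, from station import ctrl, imaging gives the robot as it stands.
- The arm moves only by the tool step_arm, never from a script. Its argument "steps" is a list of rows, each an object of numbers: "tx", "ty", "tz": the shift along the tool's x, y, z in units of 60 mm (1.0 is 60 mm); "rx", "ry", "rz": the turn, a rotation vector about the tool's x, y, z in units of 5 degrees (1.0 is 5 degrees); "claw": the opening in per cent of the stroke, from 0 (shut) to 100 (fully open). In form: [{"tx": .., "ty": .., "tz": .., "rx": .., "ry": .., "rz": .., "claw": ..}, ...]. A call has 1 to 20 rows; each row shifts and turns the commanded pose from where the row before left it, along the tool's axes as they then stand; what a row does not reach is not made up. A row lasts 1/8 s, in which the tool goes at most 62.5 mm and 10.7 degrees, less where a joint would pass 70% of its speed; a pose out of reach is approached as far as the arm can. A call is refused whole if a number of a shift passes 1 or a number of a turn 1, either way. A call with a gripper value outside its range is refused whole. The fingers move at their own pace and stop on an object; "squeeze" is the grip in N (left out, the last holds). Time passes only in rows, so rows that do not move let the fingers close. It gives the time, the measured TCP pose, the force and the opening at its end, in the units of the state.
- ctrl.observe(): the state, without advancing time (a new reading comes with each control period).
- imaging.camera(name): name is "scene" or "side" or "wrist"; returns a dict with "img" (400x640x3 uint8, red, green, blue), "fov_y" (degrees; the focal length in pixels is half the picture's height over the tangent of half this angle, whatever the lens; pixels are square), "cx", "cy" (the principal point, pixels), "k1" (the pictures are not rectified: a ray, as slopes to the right and down, at radius r is drawn at 1 + k1 r^2 times it, then the intrinsics apply), "pose" (4x4, takes a point from camera to world coordinates). Camera axes: x right, y down, z forward; pixel columns grow to the right and rows downward; lengths in m; the calibration is good to about 2 mm. A picture is of the moment at which its call begins. There is no depth.
- ctrl.finish_job(): hands the job in, once; it reports no verdict.
The state is a dict: "t": time; "qpos": joint angles; "joint_vel": joint speeds; "effort": joint torques, N m; "tcp_pos": TCP position; "orientation": TCP orientation; "contact_force": force on the tool from outside, world axes, zero at the start; "torque": the same for the moment, N m; "gripper_width": opening from 0.0 (shut) to 1.0 (fully open).
Only numpy, scipy, OpenCV 4.12 (cv2) and the standard library are available. Lean on these libraries where they do the work, as an engineer would, in place of code of your own. Each camera call takes 0.05 s, during which the arm holds its last target. There are 200 camera calls.

TASK

Two ink scrapers, one broad and one narrow, lean on the plywood rest; put each of them away, blade down and handle up, into the empty slot of the wooden block that is cut for its width: the broad one in the free long slot, the narrow one in the free short slot. Slide each blade in until it is fully home on the slot's floor and only then let go, without dropping it. Leave the two scrapers already in the block and everything else on the desk where they are.

Things in the scene. Friction and masses are not known exactly. Their poses are not given: they have to be found in the camera images.
- broad_scraper: the broad scraper that leans on the rest at the start: steel blade 80 mm wide (y), 3 mm thick (x; last 12 mm: 2 mm), in line with a wooden handle 24 mm wide (y), 16 mm thick (x). Origin: middle of the blade's free edge; z runs up the tool: blade 0 to 68 mm, ferrule 66 to 82 (26 wide), handle 80 to 150. Same from front and back.
- narrow_scraper: the narrow scraper that leans on the rest at the start: steel blade 50 mm wide (y), 3 mm thick (x; last 12 mm: 2 mm), in line with a wooden handle 24 mm wide (y), 16 mm thick (x). Origin: middle of the blade's free edge; z runs up the tool: blade 0 to 68 mm, ferrule 66 to 82 (26 wide), handle 80 to 150. Same from front and back.
- broad_spare: the broad scraper that already stands in one of the two long slots: steel blade 80 mm wide (y), 3 mm thick (x; last 12 mm: 2 mm), in line with a wooden handle 24 mm wide (y), 16 mm thick (x). Origin: middle of the blade's free edge; z runs up the tool: blade 0 to 68 mm, ferrule 66 to 82 (26 wide), handle 80 to 150. Same from front and back.
- narrow_spare: the narrow scraper that already stands in one of the two short slots: steel blade 50 mm wide (y), 3 mm thick (x; last 12 mm: 2 mm), in line with a wooden handle 24 mm wide (y), 16 mm thick (x). Origin: middle of the blade's free edge; z runs up the tool: blade 0 to 68 mm, ferrule 66 to 82 (26 wide), handle 80 to 150. Same from front and back.
- block: fixed wooden block, 190 (x) x 120 (y) x 60 mm high, origin at the centre of its underside. In its top four parallel slots 50 mm deep, running along y, at x = -69 (long), -23 (short), +23 (long), +69 mm (short). One long and one short slot are taken at the start, the others empty.
- slot_broad_0 (a point): one of the two long slots: the point at the middle of the slot's floor, 50 mm straight below its mouth in the block's top. Axes as the block's; the slot measures 86 mm along y and 6 mm along x, its mouth slightly chamfered.
- slot_broad_1 (a point): one of the two long slots: the point at the middle of the slot's floor, 50 mm straight below its mouth in the block's top. Axes as the block's; the slot measures 86 mm along y and 6 mm along x, its mouth slightly chamfered.
- slot_narrow_0 (a point): one of the two short slots: the point at the middle of the slot's floor, 50 mm straight below its mouth in the block's top. Axes as the block's; the slot measures 56 mm along y and 6 mm along x, its mouth slightly chamfered.
- slot_narrow_1 (a point): one of the two short slots: the point at the middle of the slot's floor, 50 mm straight below its mouth in the block's top. Axes as the block's; the slot measures 56 mm along y and 6 mm along x, its mouth slightly chamfered.
- rest: fixed plywood rest, base 110 (x) x 220 (y) mm, origin at the centre of its underside. Two scrapers stand on its ledge, 12 mm up, blades down, leaning 25 degrees from upright, handles towards -x, backs against a board 8 mm thick whose top is 67 mm above the table; the handles stick out above it. An 8 mm high lip runs in front of the blades (+x).
- ink_bottle: full ink bottle, opaque, with a cap, 58 mm diameter, 190 mm tall, standing between the block and the rest; a bystander. Origin at the centre of its underside.
- drink_bottle: tall drinking bottle, 72 mm diameter, 200 mm tall, at the back; a bystander. Origin at the centre of its underside.
- ink_pot: small open pot, 56 mm diameter, 50 mm tall; a bystander. Origin at the centre of its underside.
- tape_roll: roll of paper tape lying flat, 84 mm diameter, 24 mm tall; a bystander. Origin at the centre of its underside.
- pill_jar: small capped jar, 48 mm diameter, 75 mm tall, at the back; a bystander. Origin at the centre of its underside.
- eraser: eraser lying flat, 55 x 24 x 14 mm; a bystander. Origin at the centre of its underside.
- phone: phone lying flat, 120 x 60 x 9 mm; a bystander. Origin at the centre of its underside.
- mug: mug, 80 mm diameter without its handle, 90 mm tall; a bystander. Origin at the centre of its underside.
There are look-alikes about, which are no part of the job. What is shaped like the narrow_scraper but purple is not meant.

How it is judged:
At the end, for the whole second after the job is handed in: All four scrapers stand blade down in slots of their own size (broad in long, narrow in short), released and at rest, the middle of the blade's edge within 8 mm of the middle of the slot's floor and within 0.12 rad of upright ((distance between broad_scraper and slot_broad_0 below 0.008 m or distance between broad_scraper and slot_broad_1 below 0.008 m) and angle between each of broad_scraper, narrow_scraper, broad_spare, narrow_spare's own z axis and vertical below 0.12 rad and linear speed of each of broad_scraper, narrow_scraper, broad_spare, narrow_spare below 0.02 m/s and (distance between narrow_scraper and slot_narrow_0 below 0.008 m or distance between narrow_scraper and slot_narrow_1 below 0.008 m) and (distance between broad_spare and slot_broad_0 below 0.008 m or distance between broad_spare and slot_broad_1 below 0.008 m) and (distance between narrow_spare and slot_narrow_0 below 0.008 m or distance between narrow_spare and slot_narrow_1 below 0.008 m)); the robot touches nothing.
It fails at once if a scraper falls freely (faster than 0.5 m/s while the fingers do not hold it) ((linear speed of broad_scraper above 0.5 m/s and contact force between the fingers and broad_scraper below 0.3 N) or (linear speed of narrow_scraper above 0.5 m/s and contact force between the fingers and narrow_scraper below 0.3 N)).
It fails at once if a scraper that already stood in the block is moved by more than 25 mm (distance of any of broad_spare, narrow_spare from where it was at the start of the episode above 0.025 m).
It fails at once if another thing on the desk is moved by more than 25 mm or a standing one tipped over (distance of any of ink_bottle, drink_bottle, ink_pot, tape_roll, pill_jar, eraser, phone, mug from where it was at the start of the episode above 0.025 m or angle between any of ink_bottle, drink_bottle, ink_pot, pill_jar, mug's own z axis and vertical above 0.5 rad).
It also fails if it takes over 72 s, if anything falls off the work surface, if the arm or the gripper's body presses on something with over 40 N, if the wrist force passes 120 N, or if a joint passes its speed limit or range.

## Working session

There is one attempt and no reset: what is moved stays moved. The work goes in short steps, Python scripts to look and compute and a tool call to move; the robot and the scene stay as the last step left them, time stands still between calls to the robot, and variables do not carry over. Pictures are saved under pics/ and viewed, about 8 in all and at most 12, crops included, and the job is handed in when it is done.

Besides the shell and the picture viewer there is one more tool, called after "Call:" as name(argument=value, ...) on one line, values as JSON. step_arm: Moves the arm, as the interface text tells. Its arguments: {"type":"object","properties":{"steps":{"type":"array","items":{"type":"object","properties":{"tx":{"type":"number"},"ty":{"type":"number"},"tz":{"type":"number"},"rx":{"type":"number"},"ry":{"type":"number"},"rz":{"type":"number"},"claw":{"type":"number"}}}},"squeeze":{"type":"number"}},"required":["steps"]}

```bash
ls; mkdir -p pics; cat > h.py <<'E'
import numpy as np,cv2,pickle
from scipy.spatial.transform import Rotation as R
def K(c):
    h,w=c["img"].shape[:2];f=h/2/np.tan(np.radians(c["fov_y"])/2)
    return np.array([[f,0,c["cx"]],[0,f,c["cy"]],[0,0,1.]]),np.array([c["k1"],0,0,0,0.])
def proj(c,P):
    T=np.linalg.inv(c["pose"]);k,d=K(c)
    return cv2.projectPoints(np.atleast_2d(P).astype(float),cv2.Rodrigues(T[:3,:3])[0],T[:3,3],k,d)[0][:,0]
def ray(c,uv):
    k,d=K(c);n=cv2.undistortPoints(np.atleast_2d(uv).astype(float).reshape(-1,1,2),k,d)[:,0]
    D=np.c_[n,np.ones(len(n))]@c["pose"][:3,:3].T
    return c["pose"][:3,3],D
def onz(c,uv,z):
    o,D=ray(c,uv);return o+D*((z-o[2])/D[:,2])[:,None]
def snap(n,f):
    from station import imaging
    c=imaging.camera(n);pickle.dump(c,open(f"pics/{f}.pkl","wb"));cv2.imwrite(f"pics/{f}.png",c["img"][:,:,::-1]);return c
def load(f): return pickle.load(open(f"pics/{f}.pkl","rb"))
E
python3 - <<'E'
from h import *
from station import ctrl
np.set_printoptions(precision=3,suppress=True)
for n in["scene","side","wrist"]:
    c=snap(n,n+"0");print(n,c["fov_y"],c["cx"],c["cy"],c["k1"]);print(c["pose"])
print(ctrl.observe())
E
```

```text
pics
scene 42.75720856292002 321.34641478994774 206.57693388765583 -0.0011746903308892177
[[-0.807  0.416 -0.419  1.168]
 [ 0.591  0.55  -0.591  0.883]
 [-0.016 -0.724 -0.689  1.085]
 [ 0.     0.     0.     1.   ]]
side 46.89262193756146 320.148586958179 203.51758028612582 -0.0804821804956284
[[ 0.945 -0.22   0.24   0.256]
 [-0.325 -0.586  0.742 -0.939]
 [-0.022 -0.779 -0.626  0.836]
 [ 0.     0.     0.     1.   ]]
wrist 59.235949988677795 310.4110734126846 201.12324911239662 -0.0612345174633473
[[ 0.375  0.883  0.283  0.157]
 [ 0.927 -0.357 -0.116  0.611]
 [-0.001  0.306 -0.952  0.383]
 [ 0.     0.     0.     1.   ]]
{'t': 0.15, 'qpos': array([ 1.06 ,  0.221,  1.527,  0.   ,  1.395, -0.126]), 'joint_vel': array([-0.001, -0.001, -0.003, -0.   , -0.001,  0.003]), 'effort': array([  0.002, -49.519, -38.788,   0.07 ,   0.053,  -0.   ]), 'tcp_pos': array([0.234, 0.579, 0.222]), 'orientation': array([ 0.301,  1.55 , -0.303]), 'contact_force': array([0.258, 0.549, 0.3  ]), 'torque': array([ 0.032, -0.038,  0.036]), 'gripper_width': 0.999770962905072}
```

View pics/scene0.png

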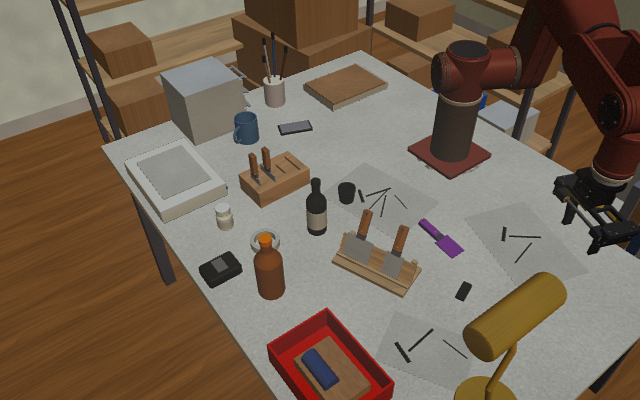

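View pics/side0.png

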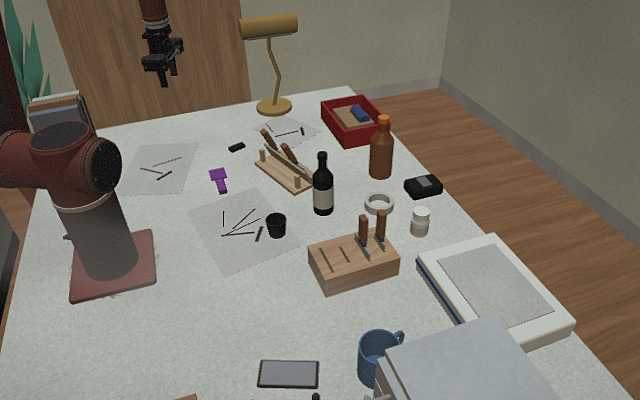

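Scene: block at (275,178) with two scrapers standing in it; rest at (377,262) with a broad scraper (358,238) and a narrow one (395,252). The purple look-alike lies flat at (440,237) and is not meant. Next, an enlarged crop from both cameras.

```bash
python3 - <<'E'
from h import *
def crop(f,x,y,w,h,s): 
    return cv2.resize(load(f)["img"][y:y+h,x:x+w,::-1],None,fx=s,fy=s,interpolation=cv2.INTER_CUBIC)
a=crop("scene0",235,140,80,70,5);b=crop("scene0",328,200,100,100,4)[:350]
b=crop("scene0",328,205,100,95,4)[:350]
c=crop("side0",303,205,100,88,4)[:350];d=crop("side0",250,120,80,70,5)
b2=crop("scene0",328,205,100,95,4)
top=np.hstack([a[:300],cv2.resize(c,(400,352))[:300]]);
im=np.hstack([np.vstack([a,np.zeros((250,400,3),np.uint8)])[:600],np.vstack([c,d[:248]])[:600]])
im[350:600,:400]=0
# layout: left scene block / scene rest scaled
im[:300,:400]=cv2.resize(load("scene0")["img"][143:209,232:320,::-1],(400,300),interpolation=cv2.INTER_CUBIC)
im[300:,:400]=cv2.resize(load("scene0")["img"][206:299,326:428-2+24,::-1],(400,300),interpolation=cv2.INTER_CUBIC)
im[:300,400:]=cv2.resize(load("side0")["img"][205:295,300:420,::-1],(400,300),interpolation=cv2.INTER_CUBIC)
im[300:,400:]=cv2.resize(load("side0")["img"][122:200,240:344,::-1],(400,300),interpolation=cv2.INTER_CUBIC)
cv2.imwrite("pics/crop1.png",im)
E
```

```text
Traceback (most recent call last):
ValueError: all the input array dimensions except for the concatenation axis must match exactly, but along dimension 0, the array at index 0 has size 600 and the array at index 1 has size 598
```

```bash
cat >> h.py <<'E'
def tiles(out,specs):  # (file,x,y,w): 4:3 crops, 2x2 grid of 400x300
    t=[cv2.resize(load(f)["img"][y:y+w*3//4,x:x+w,::-1],(400,300),interpolation=cv2.INTER_CUBIC) for f,x,y,w in specs]
    cv2.imwrite(f"pics/{out}.png",np.vstack([np.hstack(t[i:i+2]) for i in range(0,len(t),2)]))
E
python3 -c "
from h import *
tiles('crop1',[('scene0',232,141,88),('side0',300,205,120),('scene0',326,204,124),('side0',240,120,104)])"
```

```text
(no output)
```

View pics/crop1.png

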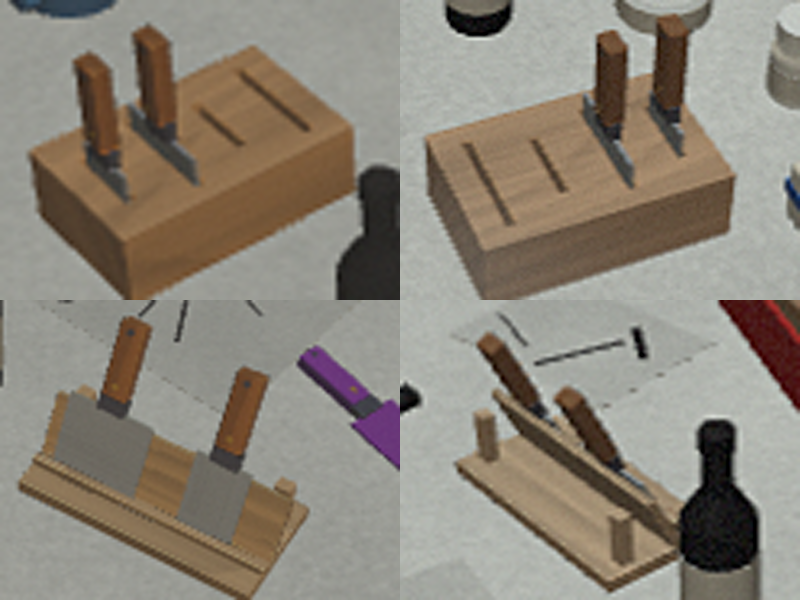

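```bash
cat > fit.py <<'E'
from h import *
from scipy.optimize import least_squares as LS
np.set_printoptions(precision=4,suppress=True)
S,D=load("scene0"),load("side0")
un=lambda t,x,y,w:(np.array(t,float)+.5)*w/400-.5+[x,y]
# block
top=np.array([[1,-1],[1,1],[-1,1],[-1,-1]])*[.095,.06]
s=un([[30,155],[128,235],[354,128],[253,46]],232,141,88)
d=un([[335,176],[88,250],[27,140],[255,75]],300,205,120)
dl=np.array([[1,-1],[-1,-1],[-1,1],[1,1]])*[.095,.06]
def W(p,q): 
    c,sn=np.cos(p[2]),np.sin(p[2]);q=np.atleast_2d(q).astype(float);return np.c_[q[:,:2]@np.array([[c,sn],[-sn,c]])+p[:2],q[:,2]]
z=lambda a,h:np.c_[a,np.full(len(a),h)]
f=lambda p:np.r_[proj(S,W(p,z(top,.06)))-s,proj(D,W(p,z(dl,.06)))-d].ravel()
r=LS(f,[.5,.1,0]);bp=r.x;print("block",bp,"res",r.fun.reshape(-1,2))
# rest
def sc(p,o,y,P,l=np.radians(25)): # scraper point (x,y,z) -> world; handle to -x
    P=np.atleast_2d(P);x,zz=P[:,0],P[:,2]
    return W(p,np.c_[o+x*np.cos(l)-zz*np.sin(l),y+P[:,1],.012+x*np.sin(l)+zz*np.cos(l)])
br=[[0,-.04,.068],[0,.04,.068],[0,0,.15]];na=[[0,-.025,.068],[0,.025,.068],[0,0,.15]]
u3=lambda t:un(t,326,204,124);u4=lambda t:un(t,240,120,104)
def g(p):
    b,o,y1,y2,h=p[:3],p[3],p[4],p[5],.012
    return np.r_[proj(S,W(b,[[.055,-.11,h],[.055,.11,h],[-.055,.11,h]]))-u3([[20,475-300+2],[250,285],[308,210]]),
     proj(D,W(b,[[-.055,.11,h],[-.055,-.11,h]]))-u4([[57,162],[210,280]]),
     proj(S,sc(b,o,y1,br))-u3([[77,92],[155,130],[135,21]]),proj(S,sc(b,o,y2,na))-u3([[193,152],[252,174],[252,73]]),
     proj(D,sc(b,o,y1,br[2]))-u4([[168,93]]),proj(D,sc(b,o,y2,na[2]))-u4([[86,41]])].ravel()
r2=LS(g,[.5,.4,0,.02,-.05,.05],loss="soft_l1");rp=r2.x
print("rest",rp,"res",g(rp).reshape(-1,2))
if __name__=="__main__":
    for n,y in(("broad",rp[4]),("narrow",rp[5])):print(n,"edge,butt",sc(rp[:3],rp[3],y,[[0,0,0],[0,0,.15]]))
    print("slots long,short",W(bp,[[-.069,0,.01],[-.023,0,.01]]))
    # bystanders base
    print("ink bottle",onz(S,[[316,232]],0),onz(D,[[323,210]],0))
    for nm,C in(("scene0",S),("side0",D)):
        im=cv2.resize(C["img"][:,:,::-1],None,fx=4,fy=4,interpolation=cv2.INTER_CUBIC)
        def poly(P,col,cl=True): cv2.polylines(im,[np.int32((proj(C,P)+.5)*4*8)],cl,col,1,cv2.LINE_AA,3)
        for h in(0,.06):poly(W(bp,z(top,h)),(0,255,0))
        for x,l in((-.069,.043),(-.023,.028),(.023,.043),(.069,.028)):poly(W(bp,[[x-.003,-l,.06],[x+.003,-l,.06],[x+.003,l,.06],[x-.003,l,.06]]),(0,0,255))
        for h in(0,.012):poly(W(rp,z(np.array([[1,-1],[1,1],[-1,1],[-1,-1]])*[.055,.11],h)),(0,255,0))
        for y,w in((rp[4],.04),(rp[5],.025)):
            poly(sc(rp[:3],rp[3],y,[[0,-w,0],[0,w,0],[0,w,.068],[0,-w,.068]]),(255,0,0))
            for x in(-.008,.008):poly(sc(rp[:3],rp[3],y,[[x,-.012,.08],[x,.012,.08],[x,.012,.15],[x,-.012,.15]]),(255,255,0))
        cv2.imwrite(f"pics/ov_{nm}.png",im)
    a=cv2.imread("pics/ov_scene0.png");b=cv2.imread("pics/ov_side0.png")
    t=[a[560:860,930:1330],b[820:1120,1210:1610],a[830:1190,1300:1780],b[470:830,960:1440]]
    t=[cv2.resize(q,(400,300)) for q in t]
    cv2.imwrite("pics/ov.png",np.vstack([np.hstack(t[:2]),np.hstack(t[2:])]))
E
python3 fit.py
```

```text
block [ 0.5672 -0.2188  0.0451] res [[-0.284  -1.0031]
 [-0.5254  1.1271]
 [-0.2375 -1.0939]
 [-0.3007 -0.7465]
 [ 0.2633 -0.6212]
 [-0.7706  0.9739]
 [-1.1409 -0.6236]
 [ 0.9358 -1.5628]]
rest [ 0.5294  0.2333  0.3466  0.0212 -0.0549  0.0491] res [[-0.9049  0.7535]
 [-0.5468  3.0438]
 [ 0.3642 -1.4765]
 [-0.8345 -0.0824]
 [-0.5353  0.6071]
 [-1.4509 -0.0223]
 [-0.0443  0.1032]
 [ 1.0052  0.5382]
 [ 1.0998 -0.7032]
 [-0.1535  0.4039]
 [ 0.1222 -0.1369]
 [-0.1682  0.6544]
 [ 1.14    0.438 ]]
broad edge,butt [[0.568  0.1889 0.012 ]
 [0.5083 0.1673 0.1479]]
narrow edge,butt [[0.5326 0.2867 0.012 ]
 [0.473  0.2651 0.1479]]
slots long,short [[ 0.4982 -0.2219  0.01  ]
 [ 0.5442 -0.2198  0.01  ]]
ink bottle [[0.5844 0.0304 0.    ]] [[0.5745 0.0207 0.    ]]
```

View pics/ov.png

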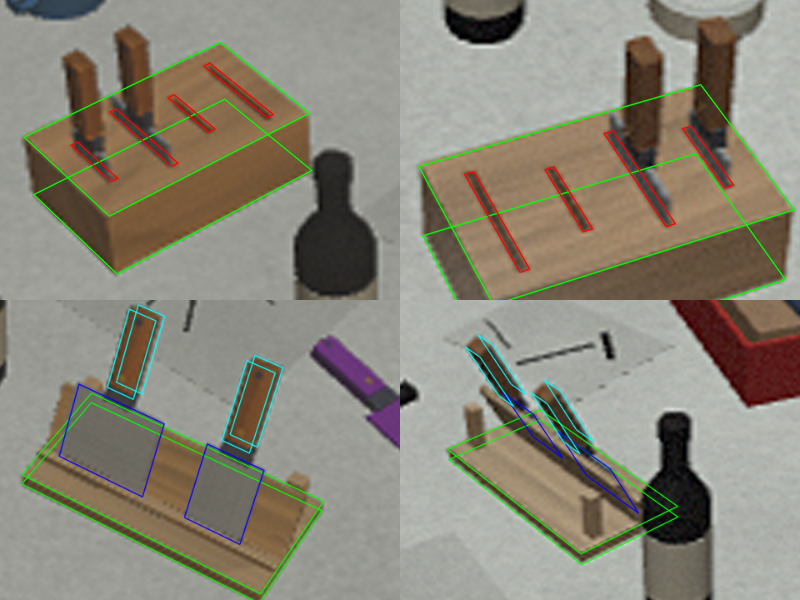

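Fits agree with the pictures to about 1 px: the empty slots are those at −69 (long) and −23 (short). Next I plan the grasp of the broad scraper, across the handle's 24 mm width and along its axis.

```bash
cat > plan.py <<'E'
from h import *
import sys
from station import ctrl
np.set_printoptions(precision=3,suppress=True)
def Rt(s,y):  # tool: x=-s, y jaw; choose half turn nearest current
    x=-np.array(s)/np.linalg.norm(s);y=np.array(y)/np.linalg.norm(y)
    cur=R.from_rotvec(ctrl.observe()["orientation"])
    c=[R.from_matrix(np.c_[x,q,np.cross(x,q)]) for q in(y,-y)]
    return min(c,key=lambda r:(cur.inv()*r).magnitude())
def go(Rg,*pts):
    """turn (tool axes, 5deg units) first, then shifts (60mm units) in the turned frame"""
    o=ctrl.observe();cur=R.from_rotvec(o["orientation"]);p=o["tcp_pos"]
    print("t",o["t"],"q",o["qpos"],"tcp",p,"F",o["contact_force"],"grip",o["gripper_width"])
    print("turn total",np.degrees((cur.inv()*Rg).as_rotvec())/5)
    for q in pts:
        q=np.array(q);print("shift total",Rg.inv().apply(q-p)/.06,"to",q);p=q
E
python3 - <<'E'
from plan import *
import fit
from fit import rp,sc,W
e,b=sc(rp[:3],rp[3],rp[4],[[0,0,0],[0,0,.15]]);s=(b-e)/.15
yy=W([0,0,rp[2]],[[0,1,0]])[0]
Rg=Rt(s,yy);g=e+s*.099
cur=R.from_rotvec(ctrl.observe()["orientation"]);print(cur.as_matrix())
go(Rg,g+s*.15,g+s*.1,g)
E
```

```text
block [ 0.5672 -0.2188  0.0451] res [[-0.284  -1.0031]
 [-0.5254  1.1271]
 [-0.2375 -1.0939]
 [-0.3007 -0.7465]
 [ 0.2633 -0.6212]
 [-0.7706  0.9739]
 [-1.1409 -0.6236]
 [ 0.9358 -1.5628]]
rest [ 0.5294  0.2333  0.3466  0.0212 -0.0549  0.0491] res [[-0.9049  0.7535]
 [-0.5468  3.0438]
 [ 0.3642 -1.4765]
 [-0.8345 -0.0824]
 [-0.5353  0.6071]
 [-1.4509 -0.0223]
 [-0.0443  0.1032]
 [ 1.0052  0.5382]
 [ 1.0998 -0.7032]
 [-0.1535  0.4039]
 [ 0.1222 -0.1369]
 [-0.1682  0.6544]
 [ 1.14    0.438 ]]
[[-0.0007  0.3754  0.9269]
 [-0.0013  0.9269 -0.3754]
 [-1.     -0.0015 -0.0002]]
t 0.15 q [ 1.0599  0.2211  1.5273  0.      1.3947 -0.1261] tcp [0.2344 0.5789 0.2217] F [0.2581 0.5487 0.2999] grip 0.999770962905072
turn total [-8.2423 -4.782   1.843 ]
shift total [ 0.2939 -8.0024  1.2609] to [0.469  0.1531 0.2377]
shift total [ 0.8333  0.     -0.    ] to [0.4889 0.1603 0.1924]
shift total [ 1.6667 -0.      0.    ] to [0.5286 0.1747 0.1017]
```

Call:
step_arm(steps=[{"tx": -0.5,"claw": 100},{"tx": -0.5},{"rx": -0.82,"ry": -0.48,"rz": 0.18},{"rx": -0.82,"ry": -0.48,"rz": 0.18},{"rx": -0.82,"ry": -0.48,"rz": 0.18},{"rx": -0.82,"ry": -0.48,"rz": 0.18},{"rx": -0.82,"ry": -0.48,"rz": 0.18},{"rx": -0.82,"ry": -0.48,"rz": 0.18},{"rx": -0.82,"ry": -0.48,"rz": 0.18},{"rx": -0.82,"ry": -0.48,"rz": 0.18},{"rx": -0.82,"ry": -0.48,"rz": 0.18},{"rx": -0.82,"ry": -0.48,"rz": 0.18},{}])

```text
invalid input
```

```bash
sed -i 's/^r2=/r2=/; s/,"res",[^)]*)*)*$/)/' fit.py; python3 - <<'E'
import re
s=open('fit.py').read()
print([l for l in s.splitlines() if l.startswith(('r=','print','if'))])
E
cat > tgt.py <<'E'
from plan import *
import io,contextlib
with contextlib.redirect_stdout(io.StringIO()):
    from fit import rp,bp,sc,W
def scr(i): # 0 broad 1 narrow
    e,b=sc(rp[:3],rp[3],rp[4+i],[[0,0,0],[0,0,.15]]);s=(b-e)/.15
    return e,s,Rt(s,W([0,0,rp[2]],[[0,1,0]])[0])
E
python3 - <<'E'
from tgt import *
e,s,Rg=scr(0);g=e+s*.099
go(Rg,g+s*.15,g+s*.1,g)
E
```

```text
['r=LS(f,[.5,.1,0]);bp=r.x;print("block",bp)', 'print("rest",rp,"res",g(rp).reshape(-1,2))', 'if __name__=="__main__":']
t 0.15 q [ 1.0599  0.2211  1.5273  0.      1.3947 -0.1261] tcp [0.2344 0.5789 0.2217] F [0.2581 0.5487 0.2999] grip 0.999770962905072
turn total [-8.2423 -4.782   1.843 ]
shift total [ 0.2939 -8.0024  1.2609] to [0.469  0.1531 0.2377]
shift total [ 0.8333  0.     -0.    ] to [0.4889 0.1603 0.1924]
shift total [ 1.6667 -0.      0.    ] to [0.5286 0.1747 0.1017]
```

Call:
step_arm(steps=[{"tx": -0.5,"ty": 0,"tz": 0,"rx": 0,"ry": 0,"rz": 0,"claw": 100},{"tx": -0.5,"ty": 0,"tz": 0,"rx": 0,"ry": 0,"rz": 0,"claw": 100}], squeeze=20)

```text
t: 0.4
tcp_pos: [0.2343, 0.5788, 0.2822]
orientation: [0.3, 1.55, -0.303]
contact_force: [0.2, 0.6, 0.4]
gripper_width: 1.005
```

Full rows are accepted.

Call:
step_arm(steps=[{"tx": 0,"ty": 0,"tz": 0,"rx": -0.82,"ry": -0.48,"rz": 0.18,"claw": 100},{"tx": 0,"ty": 0,"tz": 0,"rx": -0.82,"ry": -0.48,"rz": 0.18,"claw": 100},{"tx": 0,"ty": 0,"tz": 0,"rx": -0.82,"ry": -0.48,"rz": 0.18,"claw": 100},{"tx": 0,"ty": 0,"tz": 0,"rx": -0.82,"ry": -0.48,"rz": 0.18,"claw": 100},{"tx": 0,"ty": 0,"tz": 0,"rx": -0.82,"ry": -0.48,"rz": 0.18,"claw": 100},{"tx": 0,"ty": 0,"tz": 0,"rx": -0.82,"ry": -0.48,"rz": 0.18,"claw": 100},{"tx": 0,"ty": 0,"tz": 0,"rx": -0.82,"ry": -0.48,"rz": 0.18,"claw": 100},{"tx": 0,"ty": 0,"tz": 0,"rx": -0.82,"ry": -0.48,"rz": 0.18,"claw": 100},{"tx": 0,"ty": 0,"tz": 0,"rx": -0.82,"ry": -0.48,"rz": 0.18,"claw": 100},{"tx": 0,"ty": 0,"tz": 0,"rx": -0.82,"ry": -0.48,"rz": 0.18,"claw": 100}])

```text
t: 1.65
tcp_pos: [0.2344, 0.5791, 0.2821]
orientation: [-0.198, 1.12, 0.305]
contact_force: [-0.4, -0.4, -0.3]
gripper_width: 0.997
```

```bash
python3 - <<'E'
from tgt import *
e,s,Rg=scr(0);g=e+s*.099
go(Rg,g+s*.15,g+s*.1,g)
E
```

```text
t 1.65 q [ 1.2436 -0.0014  1.716  -0.3711  1.1712 -0.571 ] tcp [0.2344 0.5791 0.2821] F [-0.4346 -0.4352 -0.3382] grip 0.9971441623551234
turn total [-0.0049  0.0243  0.0425]
shift total [ 1.2055 -8.0058  0.8337] to [0.469  0.1531 0.2377]
shift total [ 0.8333  0.     -0.    ] to [0.4889 0.1603 0.1924]
shift total [ 1.6667 -0.      0.    ] to [0.5286 0.1747 0.1017]
```

Call:
step_arm(steps=[{"tx": 0,"ty": -0.5,"tz": 0.05,"rx": 0,"ry": 0,"rz": 0,"claw": 100},{"tx": 0,"ty": -0.5,"tz": 0.05,"rx": 0,"ry": 0,"rz": 0,"claw": 100},{"tx": 0,"ty": -0.5,"tz": 0.05,"rx": 0,"ry": 0,"rz": 0,"claw": 100},{"tx": 0,"ty": -0.5,"tz": 0.05,"rx": 0,"ry": 0,"rz": 0,"claw": 100},{"tx": 0,"ty": -0.5,"tz": 0.05,"rx": 0,"ry": 0,"rz": 0,"claw": 100},{"tx": 0,"ty": -0.5,"tz": 0.05,"rx": 0,"ry": 0,"rz": 0,"claw": 100},{"tx": 0,"ty": -0.5,"tz": 0.05,"rx": 0,"ry": 0,"rz": 0,"claw": 100},{"tx": 0,"ty": -0.5,"tz": 0.05,"rx": 0,"ry": 0,"rz": 0,"claw": 100},{"tx": 0,"ty": -0.5,"tz": 0.05,"rx": 0,"ry": 0,"rz": 0,"claw": 100},{"tx": 0,"ty": -0.5,"tz": 0.05,"rx": 0,"ry": 0,"rz": 0,"claw": 100},{"tx": 0,"ty": -0.5,"tz": 0.05,"rx": 0,"ry": 0,"rz": 0,"claw": 100},{"tx": 0,"ty": -0.5,"tz": 0.05,"rx": 0,"ry": 0,"rz": 0,"claw": 100},{"tx": 0,"ty": -0.5,"tz": 0.05,"rx": 0,"ry": 0,"rz": 0,"claw": 100},{"tx": 0,"ty": -0.5,"tz": 0.05,"rx": 0,"ry": 0,"rz": 0,"claw": 100},{"tx": 0,"ty": -0.5,"tz": 0.05,"rx": 0,"ry": 0,"rz": 0,"claw": 100},{"tx": 0,"ty": -0.5,"tz": 0.05,"rx": 0,"ry": 0,"rz": 0,"claw": 100},{"tx": 0,"ty": 0,"tz": 0,"rx": 0,"ry": 0,"rz": 0,"claw": 100}])

```text
t: 3.78
tcp_pos: [0.437, 0.1401, 0.3037]
orientation: [-0.193, 1.122, 0.3]
contact_force: [0.1, 0.3, -0.0]
gripper_width: 0.998
```

```bash
python3 - <<'E'
from tgt import *
e,s,Rg=scr(0);g=e+s*.099
go(Rg,g+s*.1,g)
c=snap("wrist","w1")
im=cv2.resize(c["img"][:,:,::-1],None,fx=1.25,fy=1.25)
def poly(P,col): cv2.polylines(im,[np.int32((proj(c,P)+.5)*1.25*8)],True,col,1,cv2.LINE_AA,3)
for i,w in((0,.04),(1,.025)):
    y=rp[4+i]
    poly(sc(rp[:3],rp[3],y,[[0,-w,0],[0,w,0],[0,w,.068],[0,-w,.068]]),(255,0,0))
    for x in(-.008,.008):poly(sc(rp[:3],rp[3],y,[[x,-.012,.08],[x,.012,.08],[x,.012,.15],[x,-.012,.15]]),(255,255,0))
cv2.imwrite("pics/w1o.png",im)
E
```

```text
t 3.775 q [ 0.0461 -0.6395  2.1645  0.1294  1.1981 -1.8848] tcp [0.437  0.1401 0.3037] F [ 0.0894  0.2831 -0.0447] grip 0.9978262264050731
turn total [-0.0783  0.0105  0.0617]
shift total [2.0733 0.0239 0.0557] to [0.4889 0.1603 0.1924]
shift total [ 1.6667 -0.      0.    ] to [0.5286 0.1747 0.1017]
```

View pics/w1o.png

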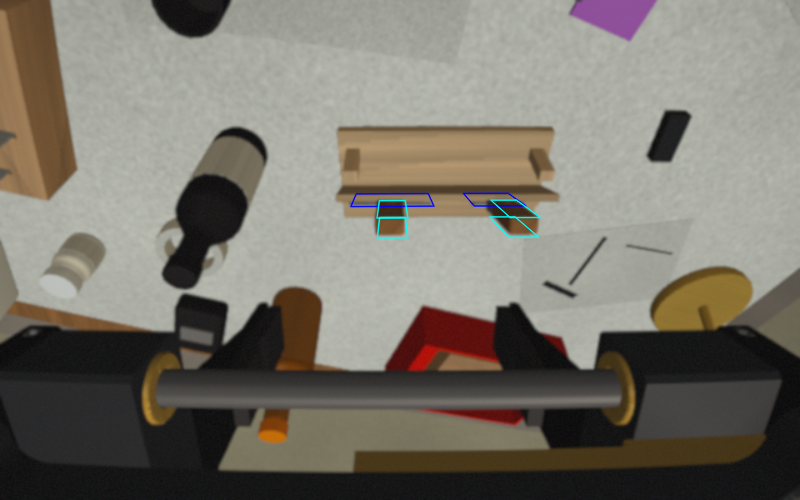

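The wrist overlay matches the broad scraper's handle at (392,220) to within 2–3 px, so I descend along its axis.

Call:
step_arm(steps=[{"tx": 0.4,"ty": 0.02,"tz": 0.06,"rx": -0.08,"ry": 0,"rz": 0.06,"claw": 100},{"tx": 0.4,"ty": 0,"tz": 0,"rx": 0,"ry": 0,"rz": 0,"claw": 100},{"tx": 0.4,"ty": 0,"tz": 0,"rx": 0,"ry": 0,"rz": 0,"claw": 100},{"tx": 0.4,"ty": 0,"tz": 0,"rx": 0,"ry": 0,"rz": 0,"claw": 100},{"tx": 0.4,"ty": 0,"tz": 0,"rx": 0,"ry": 0,"rz": 0,"claw": 100},{"tx": 0.4,"ty": 0,"tz": 0,"rx": 0,"ry": 0,"rz": 0,"claw": 100},{"tx": 0.3,"ty": 0,"tz": 0,"rx": 0,"ry": 0,"rz": 0,"claw": 100},{"tx": 0.3,"ty": 0,"tz": 0,"rx": 0,"ry": 0,"rz": 0,"claw": 100},{"tx": 0.3,"ty": 0,"tz": 0,"rx": 0,"ry": 0,"rz": 0,"claw": 100},{"tx": 0.3,"ty": 0,"tz": 0,"rx": 0,"ry": 0,"rz": 0,"claw": 100},{"tx": 0.14,"ty": 0,"tz": 0,"rx": 0,"ry": 0,"rz": 0,"claw": 100},{"tx": 0,"ty": 0,"tz": 0,"rx": 0,"ry": 0,"rz": 0,"claw": 100}])

```text
t: 5.32
tcp_pos: [0.5279, 0.1774, 0.1015]
orientation: [-0.199, 1.122, 0.313]
contact_force: [-0.7, 0.7, 0.5]
gripper_width: 0.999
```

```bash
python3 - <<'E'
from tgt import *
e,s,Rg=scr(0);g=e+s*.099
go(Rg,g)
snap("wrist","w2");snap("scene","s2");snap("side","d2")
tiles("w2o",[("w2",160,60,320),("w2",260,160,120),("s2",290,150,160),("d2",210,40,160)])
E
```

```text
t 5.325 q [ 0.1223 -0.1261  2.1942  0.1593  0.6535 -1.9064] tcp [0.5279 0.1774 0.1015] F [-0.6804  0.6734  0.4914] grip 0.9990555908753
turn total [ 0.055  -0.0012 -0.0286]
shift total [-0.0048 -0.0465 -0.0019] to [0.5286 0.1747 0.1017]
```

View pics/w2o.png

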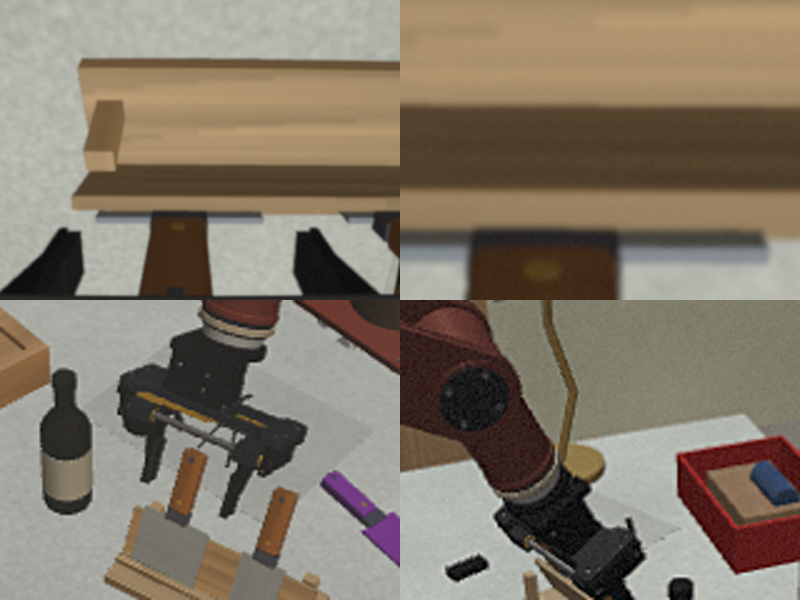

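Call:
step_arm(steps=[{"tx": 0,"ty": -0.045,"tz": 0,"rx": 0,"ry": 0,"rz": 0,"claw": 60},{"tx": 0,"ty": 0,"tz": 0,"rx": 0,"ry": 0,"rz": 0,"claw": 40},{"tx": 0,"ty": 0,"tz": 0,"rx": 0,"ry": 0,"rz": 0,"claw": 10},{"tx": 0,"ty": 0,"tz": 0,"rx": 0,"ry": 0,"rz": 0,"claw": 0},{"tx": 0,"ty": 0,"tz": 0,"rx": 0,"ry": 0,"rz": 0,"claw": 0},{"tx": 0,"ty": 0,"tz": 0,"rx": 0,"ry": 0,"rz": 0,"claw": 0}], squeeze=35)

```text
t: 6.22
tcp_pos: [0.5296, 0.1739, 0.1021]
orientation: [-0.199, 1.121, 0.312]
contact_force: [-0.2, 0.3, 0.4]
gripper_width: 0.402
```

```bash
python3 - <<'E'
from tgt import *
e,s,Rg=scr(0);g=e+s*.099
go(Rg,g)
E
```

```text
t 6.225 q [ 0.114  -0.1265  2.1936  0.1637  0.654  -1.9163] tcp [0.5296 0.1739 0.1021] F [-0.1669  0.3497  0.3976] grip 0.40170881067206526
turn total [ 0.0443  0.0145 -0.0171]
shift total [ 0.0016  0.0166 -0.0129] to [0.5286 0.1747 0.1017]
```

Call:
step_arm(steps=[{"tx": 0,"ty": 0,"tz": 0,"rx": 0,"ry": 0,"rz": 0,"claw": 0},{"tx": 0,"ty": 0,"tz": 0,"rx": 0,"ry": 0,"rz": 0,"claw": 0},{"tx": 0,"ty": 0,"tz": 0,"rx": 0,"ry": 0,"rz": 0,"claw": 0},{"tx": 0,"ty": 0,"tz": 0,"rx": 0,"ry": 0,"rz": 0,"claw": 0}])

```text
t: 6.72
tcp_pos: [0.5296, 0.174, 0.1022]
orientation: [-0.199, 1.121, 0.312]
contact_force: [0.8, 0.6, -0.7]
gripper_width: 0.275
```

Gripped (23.9 mm = the handle's width). Lift along the scraper's axis.

Call:
step_arm(steps=[{"tx": -0.15,"ty": 0,"tz": 0,"rx": 0,"ry": 0,"rz": 0,"claw": 0},{"tx": -0.25,"ty": 0,"tz": 0,"rx": 0,"ry": 0,"rz": 0,"claw": 0},{"tx": -0.3,"ty": 0,"tz": 0,"rx": 0,"ry": 0,"rz": 0,"claw": 0},{"tx": -0.4,"ty": 0,"tz": 0,"rx": 0,"ry": 0,"rz": 0,"claw": 0},{"tx": -0.4,"ty": 0,"tz": 0,"rx": 0,"ry": 0,"rz": 0,"claw": 0},{"tx": -0.4,"ty": 0,"tz": 0,"rx": 0,"ry": 0,"rz": 0,"claw": 0},{"tx": -0.4,"ty": 0,"tz": 0,"rx": 0,"ry": 0,"rz": 0,"claw": 0},{"tx": -0.2,"ty": 0,"tz": 0,"rx": 0,"ry": 0,"rz": 0,"claw": 0},{"tx": 0,"ty": 0,"tz": 0,"rx": 0,"ry": 0,"rz": 0,"claw": 0}])

```text
t: 7.85
tcp_pos: [0.47, 0.1521, 0.2388]
orientation: [-0.199, 1.119, 0.312]
contact_force: [-0.3, -0.5, -1.3]
gripper_width: 0.273
```

```bash
cat >> tgt.py <<'E'
def slot(i,dx=0,dy=0): # 0 long, 1 short: floor point, orientation
    return W(bp,[[(-.069,-.023)[i]+dx,dy,.01]])[0],Rt([0,0,1],W([0,0,bp[2]],[[0,1,0]])[0])
E
python3 - <<'E'
from tgt import *
p,Rg=slot(0);print(p)
go(Rg,p+[0,.4,.33],p+[0,0,.33],p+[0,0,.099])
E
```

```text
[ 0.4982 -0.2219  0.01  ]
t 7.85 q [ 0.0703 -0.4982  2.2003  0.1377  1.0195 -1.8984] tcp [0.47   0.1521 0.2388] F [-0.2554 -0.4729 -1.3392] grip 0.27267011740069697
turn total [ 3.4458  4.9938 -0.7596]
shift total [-1.6863  0.4124  0.4896] to [0.4982 0.1781 0.34  ]
shift total [ 0.     -6.6599 -0.3007] to [ 0.4982 -0.2219  0.34  ]
shift total [3.85 0.   0.  ] to [ 0.4982 -0.2219  0.109 ]
```

Call:
step_arm(steps=[{"tx": -0.2,"ty": 0,"tz": 0,"rx": 0.43,"ry": 0.62,"rz": -0.1,"claw": 0},{"tx": -0.2,"ty": 0,"tz": 0,"rx": 0.43,"ry": 0.62,"rz": -0.1,"claw": 0},{"tx": -0.2,"ty": 0,"tz": 0,"rx": 0.43,"ry": 0.62,"rz": -0.1,"claw": 0},{"tx": -0.2,"ty": 0,"tz": 0,"rx": 0.43,"ry": 0.62,"rz": -0.1,"claw": 0},{"tx": -0.2,"ty": 0,"tz": 0,"rx": 0.43,"ry": 0.62,"rz": -0.1,"claw": 0},{"tx": -0.2,"ty": 0,"tz": 0,"rx": 0.43,"ry": 0.62,"rz": -0.1,"claw": 0},{"tx": -0.2,"ty": 0,"tz": 0,"rx": 0.43,"ry": 0.62,"rz": -0.1,"claw": 0},{"tx": -0.2,"ty": 0,"tz": 0,"rx": 0.43,"ry": 0.62,"rz": -0.1,"claw": 0},{"tx": 0,"ty": 0,"tz": 0,"rx": 0,"ry": 0,"rz": 0,"claw": 0}])

```text
t: 8.98
tcp_pos: [0.4485, 0.1455, 0.3296]
orientation: [-0.038, 1.569, 0.033]
contact_force: [-0.3, 0.5, -2.7]
gripper_width: 0.272
```

```bash
python3 - <<'E'
from tgt import *
p,Rg=slot(0)
go(Rg,p+[0,0,.33],p+[0,0,.18])
E
```

```text
t 8.975 q [ 0.1485 -0.2052  1.7567 -0.0031  1.5892 -1.4678] tcp [0.4485 0.1455 0.3296] F [-0.2984  0.5268 -2.7373] grip 0.2723087482417786
turn total [0.0036 0.014  0.0346]
shift total [-0.1736 -6.1542  0.5524] to [ 0.4982 -0.2219  0.34  ]
shift total [2.5 0.  0. ] to [ 0.4982 -0.2219  0.19  ]
```

Call:
step_arm(steps=[{"tx": 0,"ty": -0.35,"tz": 0.03,"rx": 0,"ry": 0,"rz": 0.03,"claw": 0},{"tx": 0,"ty": -0.45,"tz": 0.04,"rx": 0,"ry": 0,"rz": 0,"claw": 0},{"tx": 0,"ty": -0.45,"tz": 0.04,"rx": 0,"ry": 0,"rz": 0,"claw": 0},{"tx": 0,"ty": -0.45,"tz": 0.04,"rx": 0,"ry": 0,"rz": 0,"claw": 0},{"tx": 0,"ty": -0.45,"tz": 0.04,"rx": 0,"ry": 0,"rz": 0,"claw": 0},{"tx": 0,"ty": -0.45,"tz": 0.04,"rx": 0,"ry": 0,"rz": 0,"claw": 0},{"tx": 0,"ty": -0.45,"tz": 0.04,"rx": 0,"ry": 0,"rz": 0,"claw": 0},{"tx": 0,"ty": -0.45,"tz": 0.04,"rx": 0,"ry": 0,"rz": 0,"claw": 0},{"tx": 0,"ty": -0.45,"tz": 0.04,"rx": 0,"ry": 0,"rz": 0,"claw": 0},{"tx": 0,"ty": -0.45,"tz": 0.04,"rx": 0,"ry": 0,"rz": 0,"claw": 0},{"tx": 0,"ty": -0.45,"tz": 0.04,"rx": 0,"ry": 0,"rz": 0,"claw": 0},{"tx": 0,"ty": -0.45,"tz": 0.04,"rx": 0,"ry": 0,"rz": 0,"claw": 0},{"tx": 0,"ty": -0.45,"tz": 0.04,"rx": 0,"ry": 0,"rz": 0,"claw": 0},{"tx": 0,"ty": -0.4,"tz": 0.04,"rx": 0,"ry": 0,"rz": 0,"claw": 0},{"tx": 0.5,"ty": 0,"tz": 0,"rx": 0,"ry": 0,"rz": 0,"claw": 0},{"tx": 0.5,"ty": 0,"tz": 0,"rx": 0,"ry": 0,"rz": 0,"claw": 0},{"tx": 0.5,"ty": 0,"tz": 0,"rx": 0,"ry": 0,"rz": 0,"claw": 0},{"tx": 0.5,"ty": 0,"tz": 0,"rx": 0,"ry": 0,"rz": 0,"claw": 0},{"tx": 0.2,"ty": 0,"tz": 0,"rx": 0,"ry": 0,"rz": 0,"claw": 0},{"tx": 0,"ty": 0,"tz": 0,"rx": 0,"ry": 0,"rz": 0,"claw": 0}])

```text
t: 11.48
tcp_pos: [0.4969, -0.2216, 0.1978]
orientation: [-0.035, 1.57, 0.036]
contact_force: [-0.2, 0.1, -1.8]
gripper_width: 0.272
```

```bash
python3 - <<'E'
from tgt import *
p,Rg=slot(0)
go(Rg,p+[0,0,.18])
w,s,d=snap("wrist","w3"),snap("scene","s3"),snap("side","d3")
o=ctrl.observe();Rc=R.from_rotvec(o["orientation"]).as_matrix()
tl=[]
for c,(x,y,wd) in((w,(160,100,320)),(s,(225,110,108)),(d,(290,150,140))):
    f=400/wd;im=cv2.resize(c["img"][y:y+wd*3//4,x:x+wd,::-1],(400,300),interpolation=cv2.INTER_CUBIC)
    def poly(P,col): cv2.polylines(im,[np.int32((proj(c,P)+.5-[x,y])*f*8)],True,col,1,cv2.LINE_AA,3)
    for xx,l in((-.069,.043),(-.023,.028)):poly(W(bp,[[xx-.003,-l,.06],[xx+.003,-l,.06],[xx+.003,l,.06],[xx-.003,l,.06]]),(0,0,255))
    e=o["tcp_pos"]+Rc[:,0]*.099 # blade as expected
    poly([e+Rc[:,1]*a-Rc[:,0]*b for a,b in((-.04,0),(.04,0),(.04,.068),(-.04,.068))],(255,0,0))
    tl.append(im)
tl.append(np.zeros_like(im))
cv2.imwrite("pics/o3.png",np.vstack([np.hstack(tl[:2]),np.hstack(tl[2:])]))
E
```

```text
t 11.475 q [-0.565   0.0464  1.7658  0.0009  1.3294 -2.1812] tcp [ 0.4969 -0.2216  0.1978] F [-0.2286  0.0916 -1.7567] grip 0.2724683533743795
turn total [ 0.0008  0.0057 -0.0079]
shift total [ 0.1295 -0.0055  0.021 ] to [ 0.4982 -0.2219  0.19  ]
```

View pics/o3.png

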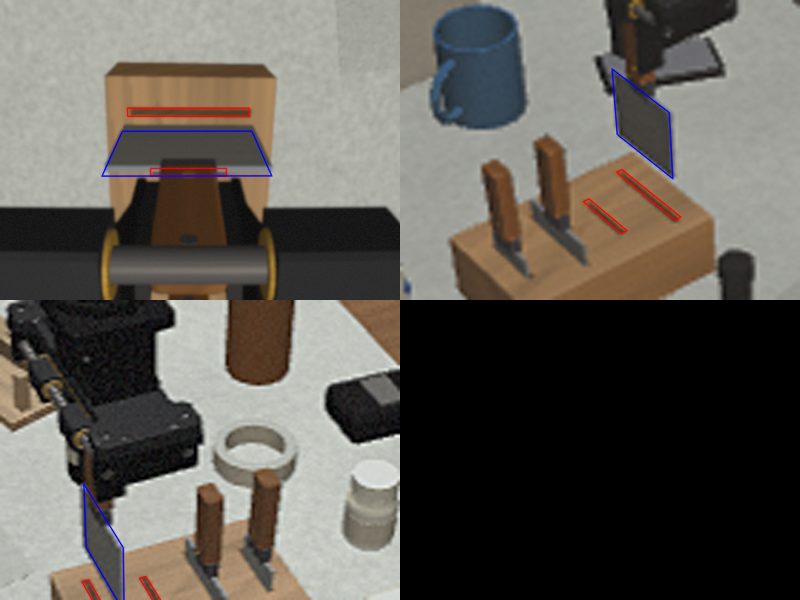

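Blade overlay (blue) agrees with the picture to a few mm and the blade hangs above the long slot. I go down to about 6 mm above the mouth and compare blade and slot directly.

Call:
step_arm(steps=[{"tx": 0.2,"ty": 0,"tz": 0.02,"rx": 0,"ry": 0,"rz": 0,"claw": 0},{"tx": 0.2,"ty": 0,"tz": 0,"rx": 0,"ry": 0,"rz": 0,"claw": 0},{"tx": 0.14,"ty": 0,"tz": 0,"rx": 0,"ry": 0,"rz": 0,"claw": 0},{"tx": 0,"ty": 0,"tz": 0,"rx": 0,"ry": 0,"rz": 0,"claw": 0}])

```text
t: 12.12
tcp_pos: [0.4979, -0.2214, 0.1648]
orientation: [-0.034, 1.571, 0.036]
contact_force: [-0.6, 0.2, -2.2]
gripper_width: 0.274
```

```bash
cat > ov.py <<'E'
from tgt import *
def ov(tag,i,w=.04,views=((("wrist"),(230,150,160)),("scene",(265,140,60)),("side",(300,210,60)),("wrist",(270,180,80)))):
    p,Rg=slot(i);go(Rg,p+[0,0,.099])
    o=ctrl.observe();Rc=R.from_rotvec(o["orientation"]).as_matrix();tl=[];cc={}
    for n,(x,y,wd) in views:
        c=cc.get(n) or cc.setdefault(n,snap(n,tag+n))
        f=400/wd;im=cv2.resize(c["img"][y:y+wd*3//4,x:x+wd,::-1],(400,300),interpolation=cv2.INTER_CUBIC)
        def poly(P,col): cv2.polylines(im,[np.int32((proj(c,P)+.5-[x,y])*f*8)],True,col,1,cv2.LINE_AA,3)
        for xx,l in((-.069,.043),(-.023,.028)):poly(W(bp,[[xx-.003,-l,.06],[xx+.003,-l,.06],[xx+.003,l,.06],[xx-.003,l,.06]]),(0,0,255))
        e=o["tcp_pos"]+Rc[:,0]*.099
        poly([e+Rc[:,1]*a-Rc[:,0]*b for a,b in((-w,0),(w,0),(w,.068),(-w,.068))],(255,0,0))
        tl.append(im)
    cv2.imwrite(f"pics/{tag}.png",np.vstack([np.hstack(tl[:2]),np.hstack(tl[2:])]))
E
python3 -c "
from ov import *
ov('o4',0)"
```

```text
t 12.125 q [-0.5636  0.079   1.7957  0.0008  1.2676 -2.1796] tcp [ 0.4979 -0.2214  0.1648] F [-0.5799  0.1526 -2.1726] grip 0.27447816088935456
turn total [-0.0022 -0.002  -0.012 ]
shift total [ 0.9305 -0.009   0.005 ] to [ 0.4982 -0.2219  0.109 ]
```

View pics/o4.png

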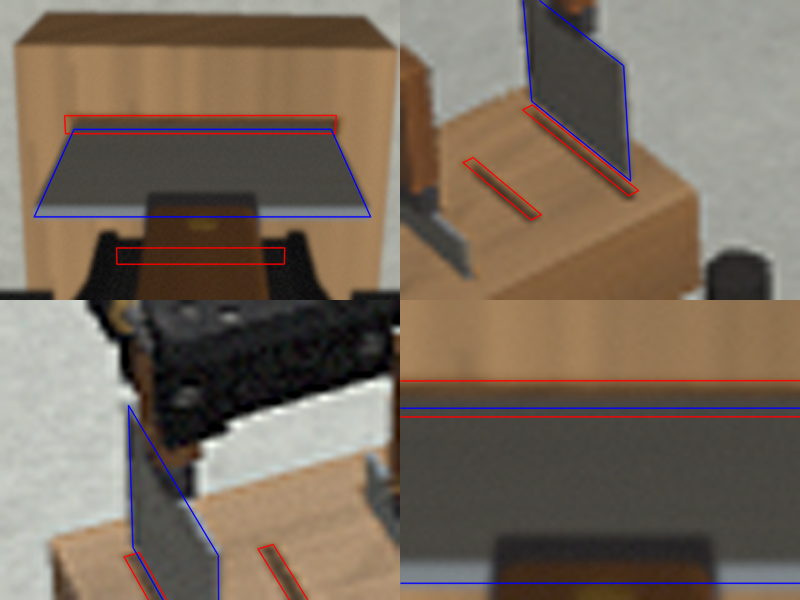

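All four crops show blade and slot aligned: in the wrist crop the slot is centred at column 201 and the blade's edge at 202. I insert slowly and watch the force.

Call:
step_arm(steps=[{"tx": 0.08,"ty": 0,"tz": 0,"rx": 0,"ry": 0,"rz": 0,"claw": 0},{"tx": 0.08,"ty": 0,"tz": 0,"rx": 0,"ry": 0,"rz": 0,"claw": 0},{"tx": 0.08,"ty": 0,"tz": 0,"rx": 0,"ry": 0,"rz": 0,"claw": 0},{"tx": 0.08,"ty": 0,"tz": 0,"rx": 0,"ry": 0,"rz": 0,"claw": 0},{"tx": 0,"ty": 0,"tz": 0,"rx": 0,"ry": 0,"rz": 0,"claw": 0}])

```text
t: 12.9
tcp_pos: [0.4986, -0.2217, 0.1465]
orientation: [-0.035, 1.569, 0.035]
contact_force: [0.3, -0.3, -2.2]
gripper_width: 0.273
```

The edge is 12 mm below the mouth with no added force, so it is in the slot.

Call:
step_arm(steps=[{"tx": 0.1,"ty": 0,"tz": 0,"rx": 0,"ry": 0,"rz": 0,"claw": 0},{"tx": 0.1,"ty": 0,"tz": 0,"rx": 0,"ry": 0,"rz": 0,"claw": 0},{"tx": 0.1,"ty": 0,"tz": 0,"rx": 0,"ry": 0,"rz": 0,"claw": 0},{"tx": 0.1,"ty": 0,"tz": 0,"rx": 0,"ry": 0,"rz": 0,"claw": 0},{"tx": 0.1,"ty": 0,"tz": 0,"rx": 0,"ry": 0,"rz": 0,"claw": 0},{"tx": 0.04,"ty": 0,"tz": 0,"rx": 0,"ry": 0,"rz": 0,"claw": 0},{"tx": 0,"ty": 0,"tz": 0,"rx": 0,"ry": 0,"rz": 0,"claw": 0}])

```text
t: 13.78
tcp_pos: [0.4988, -0.2218, 0.1144]
orientation: [-0.035, 1.569, 0.035]
contact_force: [1.5, 0.1, -2.4]
gripper_width: 0.277
```

Call:
step_arm(steps=[{"tx": 0.03,"ty": 0,"tz": 0,"rx": 0,"ry": 0,"rz": 0,"claw": 0},{"tx": 0,"ty": 0,"tz": 0,"rx": 0,"ry": 0,"rz": 0,"claw": 0}])

```text
t: 14.02
tcp_pos: [0.4988, -0.2219, 0.1128]
orientation: [-0.036, 1.568, 0.035]
contact_force: [1.3, -0.3, -1.9]
gripper_width: 0.275
```

Call:
step_arm(steps=[{"tx": 0.02,"ty": 0,"tz": 0,"rx": 0,"ry": 0,"rz": 0,"claw": 0},{"tx": 0,"ty": 0,"tz": 0,"rx": 0,"ry": 0,"rz": 0,"claw": 0}])

```text
t: 14.28
tcp_pos: [0.4988, -0.2219, 0.1116]
orientation: [-0.036, 1.568, 0.035]
contact_force: [1.0, 0.6, -2.3]
gripper_width: 0.27
```

Call:
step_arm(steps=[{"tx": 0.02,"ty": 0,"tz": 0,"rx": 0,"ry": 0,"rz": 0,"claw": 0},{"tx": 0,"ty": 0,"tz": 0,"rx": 0,"ry": 0,"rz": 0,"claw": 0}])

```text
t: 14.52
tcp_pos: [0.4988, -0.2219, 0.1104]
orientation: [-0.036, 1.568, 0.035]
contact_force: [1.6, -1.0, -0.8]
gripper_width: 0.271
```

Call:
step_arm(steps=[{"tx": 0.02,"ty": 0,"tz": 0,"rx": 0,"ry": 0,"rz": 0,"claw": 0},{"tx": 0,"ty": 0,"tz": 0,"rx": 0,"ry": 0,"rz": 0,"claw": 0}])

```text
t: 14.78
tcp_pos: [0.4988, -0.2219, 0.1091]
orientation: [-0.035, 1.569, 0.035]
contact_force: [1.2, 0.4, -1.3]
gripper_width: 0.274
```

Call:
step_arm(steps=[{"tx": 0.015,"ty": 0,"tz": 0,"rx": 0,"ry": 0,"rz": 0,"claw": 0},{"tx": 0,"ty": 0,"tz": 0,"rx": 0,"ry": 0,"rz": 0,"claw": 0}])

```text
t: 15.02
tcp_pos: [0.4988, -0.2219, 0.1085]
orientation: [-0.036, 1.568, 0.035]
contact_force: [1.4, -0.1, -0.9]
gripper_width: 0.272
```

Call:
step_arm(steps=[{"tx": 0.02,"ty": 0,"tz": 0,"rx": 0,"ry": 0,"rz": 0,"claw": 0},{"tx": 0,"ty": 0,"tz": 0,"rx": 0,"ry": 0,"rz": 0,"claw": 0}])

```text
t: 15.28
tcp_pos: [0.499, -0.2219, 0.1084]
orientation: [-0.036, 1.568, 0.035]
contact_force: [-1.5, 1.0, 6.9]
gripper_width: 0.273
```

Call:
step_arm(steps=[{"tx": 0.02,"ty": 0,"tz": 0,"rx": 0,"ry": 0,"rz": 0,"claw": 0},{"tx": 0,"ty": 0,"tz": 0,"rx": 0,"ry": 0,"rz": 0,"claw": 0}])

```text
t: 15.52
tcp_pos: [0.4992, -0.222, 0.1083]
orientation: [-0.036, 1.568, 0.035]
contact_force: [-4.0, 2.6, 14.5]
gripper_width: 0.279
```

Floor reached: 14.5 N at TCP z = 0.108, as predicted (0.109). I relieve the push, open, and go straight up.

Call:
step_arm(steps=[{"tx": -0.03,"ty": 0,"tz": 0,"rx": 0,"ry": 0,"rz": 0,"claw": 0},{"tx": 0,"ty": 0,"tz": 0,"rx": 0,"ry": 0,"rz": 0,"claw": 35},{"tx": 0,"ty": 0,"tz": 0,"rx": 0,"ry": 0,"rz": 0,"claw": 60},{"tx": 0,"ty": 0,"tz": 0,"rx": 0,"ry": 0,"rz": 0,"claw": 100},{"tx": 0,"ty": 0,"tz": 0,"rx": 0,"ry": 0,"rz": 0,"claw": 100},{"tx": 0,"ty": 0,"tz": 0,"rx": 0,"ry": 0,"rz": 0,"claw": 100},{"tx": 0,"ty": 0,"tz": 0,"rx": 0,"ry": 0,"rz": 0,"claw": 100},{"tx": 0,"ty": 0,"tz": 0,"rx": 0,"ry": 0,"rz": 0,"claw": 100}])

```text
t: 16.52
tcp_pos: [0.4988, -0.2219, 0.1078]
orientation: [-0.036, 1.569, 0.035]
contact_force: [-0.5, -0.1, 0.2]
gripper_width: 0.935
```

Call:
step_arm(steps=[{"tx": -0.3,"ty": 0,"tz": 0,"rx": 0,"ry": 0,"rz": 0,"claw": 100},{"tx": -0.4,"ty": 0,"tz": 0,"rx": 0,"ry": 0,"rz": 0,"claw": 100},{"tx": -0.5,"ty": 0,"tz": 0,"rx": 0,"ry": 0,"rz": 0,"claw": 100},{"tx": -0.6,"ty": 0,"tz": 0,"rx": 0,"ry": 0,"rz": 0,"claw": 100},{"tx": -0.6,"ty": 0,"tz": 0,"rx": 0,"ry": 0,"rz": 0,"claw": 100},{"tx": -0.6,"ty": 0,"tz": 0,"rx": 0,"ry": 0,"rz": 0,"claw": 100},{"tx": 0,"ty": 0,"tz": 0,"rx": 0,"ry": 0,"rz": 0,"claw": 100}])

```text
t: 17.4
tcp_pos: [0.5002, -0.2229, 0.2933]
orientation: [-0.039, 1.561, 0.031]
contact_force: [0.3, -0.3, -0.4]
gripper_width: 0.997
```

```bash
python3 - <<'E'
from tgt import *
e,s,Rg=scr(1);g=e+s*.099
go(Rg,g+s*.2,g+s*.1,g)
E
```

```text
t 17.4 q [-0.5637 -0.0121  1.6459  0.0008  1.4974 -2.1796] tcp [ 0.5002 -0.2229  0.2933] F [ 0.3257 -0.3413 -0.4105] grip 0.9970054848698612
turn total [-3.3827 -4.8689  0.8286]
shift total [0.6995 7.8039 1.0943] to [0.4138 0.2437 0.283 ]
shift total [ 1.6667 -0.      0.    ] to [0.4535 0.2581 0.1924]
shift total [ 1.6667 -0.      0.    ] to [0.4933 0.2725 0.1017]
```

Call:
step_arm(steps=[{"tx": 0,"ty": 0,"tz": 0,"rx": -0.48,"ry": -0.7,"rz": 0.12,"claw": 100},{"tx": 0,"ty": 0,"tz": 0,"rx": -0.48,"ry": -0.7,"rz": 0.12,"claw": 100},{"tx": 0,"ty": 0,"tz": 0,"rx": -0.48,"ry": -0.7,"rz": 0.12,"claw": 100},{"tx": 0,"ty": 0,"tz": 0,"rx": -0.48,"ry": -0.7,"rz": 0.12,"claw": 100},{"tx": 0,"ty": 0,"tz": 0,"rx": -0.48,"ry": -0.7,"rz": 0.12,"claw": 100},{"tx": 0,"ty": 0,"tz": 0,"rx": -0.48,"ry": -0.7,"rz": 0.12,"claw": 100},{"tx": 0,"ty": 0,"tz": 0,"rx": -0.48,"ry": -0.7,"rz": 0.12,"claw": 100},{"tx": 0,"ty": 0,"tz": 0,"rx": 0,"ry": 0,"rz": 0,"claw": 100}])

```text
t: 18.4
tcp_pos: [0.5147, -0.2006, 0.2968]
orientation: [-0.176, 1.157, 0.275]
contact_force: [0.1, 1.3, 0.1]
gripper_width: 0.997
```

Call:
step_arm(steps=[{"tx": 0.03,"ty": 0.5,"tz": 0.07,"rx": 0,"ry": 0,"rz": 0,"claw": 100},{"tx": 0.03,"ty": 0.5,"tz": 0.07,"rx": 0,"ry": 0,"rz": 0,"claw": 100},{"tx": 0.03,"ty": 0.5,"tz": 0.07,"rx": 0,"ry": 0,"rz": 0,"claw": 100},{"tx": 0.03,"ty": 0.5,"tz": 0.07,"rx": 0,"ry": 0,"rz": 0,"claw": 100},{"tx": 0.03,"ty": 0.5,"tz": 0.07,"rx": 0,"ry": 0,"rz": 0,"claw": 100},{"tx": 0.03,"ty": 0.5,"tz": 0.07,"rx": 0,"ry": 0,"rz": 0,"claw": 100},{"tx": 0.03,"ty": 0.5,"tz": 0.07,"rx": 0,"ry": 0,"rz": 0,"claw": 100},{"tx": 0.03,"ty": 0.5,"tz": 0.07,"rx": 0,"ry": 0,"rz": 0,"claw": 100},{"tx": 0.03,"ty": 0.5,"tz": 0.07,"rx": 0,"ry": 0,"rz": 0,"claw": 100},{"tx": 0.03,"ty": 0.5,"tz": 0.07,"rx": 0,"ry": 0,"rz": 0,"claw": 100},{"tx": 0.03,"ty": 0.5,"tz": 0.07,"rx": 0,"ry": 0,"rz": 0,"claw": 100},{"tx": 0.03,"ty": 0.5,"tz": 0.07,"rx": 0,"ry": 0,"rz": 0,"claw": 100},{"tx": 0.03,"ty": 0.5,"tz": 0.07,"rx": 0,"ry": 0,"rz": 0,"claw": 100},{"tx": 0.03,"ty": 0.5,"tz": 0.07,"rx": 0,"ry": 0,"rz": 0,"claw": 100},{"tx": 0.03,"ty": 0.5,"tz": 0.07,"rx": 0,"ry": 0,"rz": 0,"claw": 100},{"tx": 0.03,"ty": 0.3,"tz": 0.05,"rx": 0,"ry": 0,"rz": 0,"claw": 100},{"tx": 0,"ty": 0,"tz": 0,"rx": 0,"ry": 0,"rz": 0,"claw": 100}])

```text
t: 20.52
tcp_pos: [0.4411, 0.2677, 0.2982]
orientation: [-0.177, 1.158, 0.277]
contact_force: [-0.5, -0.4, -0.2]
gripper_width: 0.999
```

```bash
python3 - <<'E'
from tgt import *
e,s,Rg=scr(1);g=e+s*.099
go(Rg,g+s*.1,g)
c=snap("wrist","w5");s5=snap("scene","s5");d5=snap("side","d5")
im=cv2.resize(c["img"][100:280,200:440,::-1],(400,300),interpolation=cv2.INTER_CUBIC);f=400/240
y=rp[5]
for x in(-.008,.008):cv2.polylines(im,[np.int32((proj(c,sc(rp[:3],rp[3],y,[[x,-.012,.08],[x,.012,.08],[x,.012,.15],[x,-.012,.15]]))+.5-[200,100])*f*8)],True,(255,255,0),1,cv2.LINE_AA,3)
tiles("t5",[("w5",200,100,240),("s5",330,190,120),("s5",232,130,88),("d5",290,195,130)])
t=cv2.imread("pics/t5.png");t[:300,:400]=im;cv2.imwrite("pics/t5.png",t)
E
```

```text
t 20.525 q [ 0.4179 -0.4188  2.0287 -0.042   1.13   -1.4522] tcp [0.4411 0.2677 0.2982] F [-0.5399 -0.3747 -0.1556] grip 0.9994412922464251
turn total [-0.3995 -0.3732  0.1216]
shift total [ 1.6584 -0.22   -0.6188] to [0.4535 0.2581 0.1924]
shift total [ 1.6667 -0.      0.    ] to [0.4933 0.2725 0.1017]
```

View pics/t5.png

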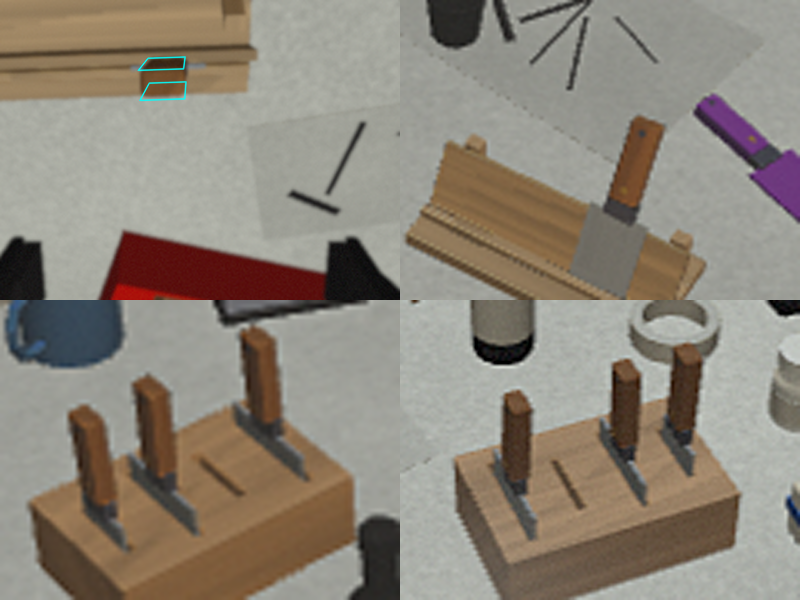

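The broad scraper stands home in the long slot. The remaining narrow one at wrist tile (162,78) matches the overlay. I align with it and descend.

Call:
step_arm(steps=[{"tx": 0,"ty": 0,"tz": 0,"rx": -0.4,"ry": -0.37,"rz": 0.12,"claw": 100},{"tx": 0,"ty": -0.11,"tz": -0.31,"rx": 0,"ry": 0,"rz": 0,"claw": 100},{"tx": 0,"ty": -0.11,"tz": -0.31,"rx": 0,"ry": 0,"rz": 0,"claw": 100},{"tx": 0.4,"ty": 0,"tz": 0,"rx": 0,"ry": 0,"rz": 0,"claw": 100},{"tx": 0.4,"ty": 0,"tz": 0,"rx": 0,"ry": 0,"rz": 0,"claw": 100},{"tx": 0.4,"ty": 0,"tz": 0,"rx": 0,"ry": 0,"rz": 0,"claw": 100},{"tx": 0.3,"ty": 0,"tz": 0,"rx": 0,"ry": 0,"rz": 0,"claw": 100},{"tx": 0,"ty": 0,"tz": 0,"rx": 0,"ry": 0,"rz": 0,"claw": 100}])

```text
t: 21.68
tcp_pos: [0.4497, 0.254, 0.1992]
orientation: [-0.194, 1.126, 0.304]
contact_force: [0.1, 0.3, 0.1]
gripper_width: 1.002
```

```bash
python3 - <<'E'
from tgt import *
e,s,Rg=scr(1);g=e+s*.099
go(Rg,g)
E
```

```text
t 21.675 q [ 0.3691 -0.3765  2.1922 -0.0147  0.8929 -1.5362] tcp [0.4497 0.254  0.1992] F [0.0901 0.2628 0.118 ] grip 1.0016259771985103
turn total [-0.0568 -0.0361  0.0228]
shift total [1.8051 0.0419 0.0265] to [0.4933 0.2725 0.1017]
```

Call:
step_arm(steps=[{"tx": 0.4,"ty": 0.04,"tz": 0.03,"rx": -0.06,"ry": -0.04,"rz": 0.02,"claw": 100},{"tx": 0.4,"ty": 0,"tz": 0,"rx": 0,"ry": 0,"rz": 0,"claw": 100},{"tx": 0.3,"ty": 0,"tz": 0,"rx": 0,"ry": 0,"rz": 0,"claw": 100},{"tx": 0.3,"ty": 0,"tz": 0,"rx": 0,"ry": 0,"rz": 0,"claw": 100},{"tx": 0.3,"ty": 0,"tz": 0,"rx": 0,"ry": 0,"rz": 0,"claw": 100},{"tx": 0.1,"ty": 0,"tz": 0,"rx": 0,"ry": 0,"rz": 0,"claw": 100},{"tx": 0,"ty": 0,"tz": 0,"rx": 0,"ry": 0,"rz": 0,"claw": 100}])

```text
t: 22.55
tcp_pos: [0.4944, 0.2735, 0.1044]
orientation: [-0.196, 1.119, 0.31]
contact_force: [-0.3, -0.3, 0.9]
gripper_width: 1.002
```

```bash
python3 - <<'E'
from tgt import *
e,s,Rg=scr(1);g=e+s*.099
go(Rg,g)
snap("wrist","w6");snap("scene","s6")
tiles("t6",[("w6",160,60,320),("s6",310,160,140)])
E
```

```text
t 22.55 q [ 0.3721 -0.1052  2.1704 -0.0175  0.6364 -1.5346] tcp [0.4944 0.2735 0.1044] F [-0.2635 -0.2728  0.8802] grip 1.0017159573711971
turn total [ 0.0113  0.043  -0.0049]
shift total [ 0.0303 -0.0097 -0.0392] to [0.4933 0.2725 0.1017]
```

View pics/t6.png

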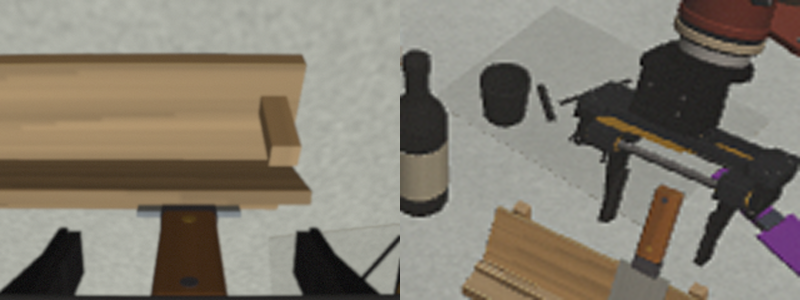

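The narrow handle (column 190) is centred between the fingers (188). Close and lift.

Call:
step_arm(steps=[{"tx": 0.03,"ty": 0,"tz": -0.04,"rx": 0,"ry": 0,"rz": 0,"claw": 60},{"tx": 0,"ty": 0,"tz": 0,"rx": 0,"ry": 0,"rz": 0,"claw": 40},{"tx": 0,"ty": 0,"tz": 0,"rx": 0,"ry": 0,"rz": 0,"claw": 10},{"tx": 0,"ty": 0,"tz": 0,"rx": 0,"ry": 0,"rz": 0,"claw": 0},{"tx": 0,"ty": 0,"tz": 0,"rx": 0,"ry": 0,"rz": 0,"claw": 0},{"tx": 0,"ty": 0,"tz": 0,"rx": 0,"ry": 0,"rz": 0,"claw": 0},{"tx": 0,"ty": 0,"tz": 0,"rx": 0,"ry": 0,"rz": 0,"claw": 0},{"tx": 0,"ty": 0,"tz": 0,"rx": 0,"ry": 0,"rz": 0,"claw": 0},{"tx": 0,"ty": 0,"tz": 0,"rx": 0,"ry": 0,"rz": 0,"claw": 0},{"tx": 0,"ty": 0,"tz": 0,"rx": 0,"ry": 0,"rz": 0,"claw": 0},{"tx": 0,"ty": 0,"tz": 0,"rx": 0,"ry": 0,"rz": 0,"claw": 0}], squeeze=35)

```text
t: 24.02
tcp_pos: [0.4928, 0.2732, 0.1012]
orientation: [-0.197, 1.119, 0.31]
contact_force: [0.5, -0.8, 0.0]
gripper_width: 0.273
```

```bash
python3 - <<'E'
from tgt import *
e,s,Rg=scr(1)
go(Rg,e+s*.099)
E
```

```text
t 24.025 q [ 0.3727 -0.1034  2.1757 -0.0177  0.6295 -1.5342] tcp [0.4928 0.2732 0.1012] F [ 0.452  -0.7601  0.0299] grip 0.2727603789720717
turn total [ 0.0147  0.0412 -0.0078]
shift total [-0.0068 -0.0147  0.0065] to [0.4933 0.2725 0.1017]
```

Call:
step_arm(steps=[{"tx": -0.15,"ty": 0,"tz": 0,"rx": 0,"ry": 0,"rz": 0,"claw": 0},{"tx": -0.25,"ty": 0,"tz": 0,"rx": 0,"ry": 0,"rz": 0,"claw": 0},{"tx": -0.3,"ty": 0,"tz": 0,"rx": 0,"ry": 0,"rz": 0,"claw": 0},{"tx": -0.4,"ty": 0,"tz": 0,"rx": 0,"ry": 0,"rz": 0,"claw": 0},{"tx": -0.4,"ty": 0,"tz": 0,"rx": 0,"ry": 0,"rz": 0,"claw": 0},{"tx": -0.4,"ty": 0,"tz": 0,"rx": 0,"ry": 0,"rz": 0,"claw": 0},{"tx": -0.4,"ty": 0,"tz": 0,"rx": 0,"ry": 0,"rz": 0,"claw": 0},{"tx": -0.2,"ty": 0,"tz": 0,"rx": 0,"ry": 0,"rz": 0,"claw": 0},{"tx": -0.2,"ty": 0,"tz": 0,"rx": 0.43,"ry": 0.62,"rz": -0.1,"claw": 0},{"tx": -0.2,"ty": 0,"tz": 0,"rx": 0.43,"ry": 0.62,"rz": -0.1,"claw": 0},{"tx": -0.2,"ty": 0,"tz": 0,"rx": 0.43,"ry": 0.62,"rz": -0.1,"claw": 0},{"tx": -0.2,"ty": 0,"tz": 0,"rx": 0.43,"ry": 0.62,"rz": -0.1,"claw": 0},{"tx": -0.2,"ty": 0,"tz": 0,"rx": 0.43,"ry": 0.62,"rz": -0.1,"claw": 0},{"tx": -0.2,"ty": 0,"tz": 0,"rx": 0.43,"ry": 0.62,"rz": -0.1,"claw": 0},{"tx": -0.2,"ty": 0,"tz": 0,"rx": 0.43,"ry": 0.62,"rz": -0.1,"claw": 0},{"tx": -0.2,"ty": 0,"tz": 0,"rx": 0.43,"ry": 0.62,"rz": -0.1,"claw": 0},{"tx": 0,"ty": 0,"tz": 0,"rx": 0,"ry": 0,"rz": 0,"claw": 0}])

```text
t: 26.15
tcp_pos: [0.4111, 0.2446, 0.3294]
orientation: [-0.035, 1.566, 0.032]
contact_force: [-0.0, -0.8, -1.7]
gripper_width: 0.269
```

```bash
python3 - <<'E'
from tgt import *
p,Rg=slot(1);print(p)
go(Rg,p+[0,0,.33],p+[0,0,.155])
E
```

```text
[ 0.5442 -0.2198  0.01  ]
t 26.15 q [ 0.3741 -0.19    1.744  -0.0032  1.5839 -1.239 ] tcp [0.4111 0.2446 0.3294] F [-0.0089 -0.8294 -1.6892] grip 0.2686645536538622
turn total [-0.033   0.0516  0.0213]
shift total [-0.1762 -7.8332  1.867 ] to [ 0.5442 -0.2198  0.34  ]
shift total [2.9167 0.     0.    ] to [ 0.5442 -0.2198  0.165 ]
```

Call:
step_arm(steps=[{"tx": -0.1,"ty": -0.35,"tz": 0.07,"rx": -0.03,"ry": 0.05,"rz": 0.02,"claw": 0},{"tx": -0.08,"ty": -0.45,"tz": 0.11,"rx": 0,"ry": 0,"rz": 0,"claw": 0},{"tx": 0,"ty": -0.47,"tz": 0.11,"rx": 0,"ry": 0,"rz": 0,"claw": 0},{"tx": 0,"ty": -0.47,"tz": 0.11,"rx": 0,"ry": 0,"rz": 0,"claw": 0},{"tx": 0,"ty": -0.47,"tz": 0.11,"rx": 0,"ry": 0,"rz": 0,"claw": 0},{"tx": 0,"ty": -0.47,"tz": 0.11,"rx": 0,"ry": 0,"rz": 0,"claw": 0},{"tx": 0,"ty": -0.47,"tz": 0.11,"rx": 0,"ry": 0,"rz": 0,"claw": 0},{"tx": 0,"ty": -0.47,"tz": 0.11,"rx": 0,"ry": 0,"rz": 0,"claw": 0},{"tx": 0,"ty": -0.47,"tz": 0.11,"rx": 0,"ry": 0,"rz": 0,"claw": 0},{"tx": 0,"ty": -0.47,"tz": 0.11,"rx": 0,"ry": 0,"rz": 0,"claw": 0},{"tx": 0,"ty": -0.47,"tz": 0.11,"rx": 0,"ry": 0,"rz": 0,"claw": 0},{"tx": 0,"ty": -0.47,"tz": 0.11,"rx": 0,"ry": 0,"rz": 0,"claw": 0},{"tx": 0,"ty": -0.47,"tz": 0.11,"rx": 0,"ry": 0,"rz": 0,"claw": 0},{"tx": 0,"ty": -0.47,"tz": 0.11,"rx": 0,"ry": 0,"rz": 0,"claw": 0},{"tx": 0,"ty": -0.47,"tz": 0.11,"rx": 0,"ry": 0,"rz": 0,"claw": 0},{"tx": 0,"ty": -0.47,"tz": 0.11,"rx": 0,"ry": 0,"rz": 0,"claw": 0},{"tx": 0,"ty": -0.45,"tz": 0.1,"rx": 0,"ry": 0,"rz": 0,"claw": 0},{"tx": 0,"ty": 0,"tz": 0,"rx": 0,"ry": 0,"rz": 0,"claw": 0}])

```text
t: 28.4
tcp_pos: [0.5399, -0.2211, 0.3386]
orientation: [-0.034, 1.572, 0.034]
contact_force: [0.2, 0.3, -1.2]
gripper_width: 0.27
```

```bash
python3 - <<'E'
from tgt import *
p,Rg=slot(1);print(p)
go(Rg,p+[0,0,.33],p+[0,0,.155])
E
```

```text
[ 0.5442 -0.2198  0.01  ]
t 28.4 q [-0.5234  0.0728  1.476  -0.0009  1.5943 -2.1377] tcp [ 0.5399 -0.2211  0.3386] F [ 0.1735  0.3052 -1.2358] grip 0.2704875531648035
turn total [-0.0179 -0.0194 -0.0002]
shift total [-0.0228  0.0188  0.0722] to [ 0.5442 -0.2198  0.34  ]
shift total [2.9167 0.     0.    ] to [ 0.5442 -0.2198  0.165 ]
```

Call:
step_arm(steps=[{"tx": 0.3,"ty": 0.02,"tz": 0.07,"rx": 0,"ry": 0,"rz": 0,"claw": 0},{"tx": 0.4,"ty": 0,"tz": 0,"rx": 0,"ry": 0,"rz": 0,"claw": 0},{"tx": 0.4,"ty": 0,"tz": 0,"rx": 0,"ry": 0,"rz": 0,"claw": 0},{"tx": 0.4,"ty": 0,"tz": 0,"rx": 0,"ry": 0,"rz": 0,"claw": 0},{"tx": 0.4,"ty": 0,"tz": 0,"rx": 0,"ry": 0,"rz": 0,"claw": 0},{"tx": 0.4,"ty": 0,"tz": 0,"rx": 0,"ry": 0,"rz": 0,"claw": 0},{"tx": 0.3,"ty": 0,"tz": 0,"rx": 0,"ry": 0,"rz": 0,"claw": 0},{"tx": 0.2,"ty": 0,"tz": 0,"rx": 0,"ry": 0,"rz": 0,"claw": 0},{"tx": 0.05,"ty": 0,"tz": 0,"rx": 0,"ry": 0,"rz": 0,"claw": 0},{"tx": 0,"ty": 0,"tz": 0,"rx": 0,"ry": 0,"rz": 0,"claw": 0}])

```text
t: 29.65
tcp_pos: [0.5448, -0.2187, 0.1696]
orientation: [-0.036, 1.57, 0.035]
contact_force: [0.0, -0.4, -0.1]
gripper_width: 0.274
```

```bash
python3 -c "
from ov import *
ov('o7',1,.025,(('wrist',(230,150,160)),('scene',(250,130,64)),('side',(310,200,80)),('wrist',(270,180,80))))"
```

```text
t 29.65 q [-0.5157  0.1726  1.6832 -0.0004  1.2851 -2.1314] tcp [ 0.5448 -0.2187  0.1696] F [ 0.0433 -0.407  -0.0987] grip 0.27422321661852417
turn total [-0.0018  0.0038  0.0075]
shift total [ 1.0105 -0.0189 -0.0115] to [ 0.5442 -0.2198  0.109 ]
```

View pics/o7.png

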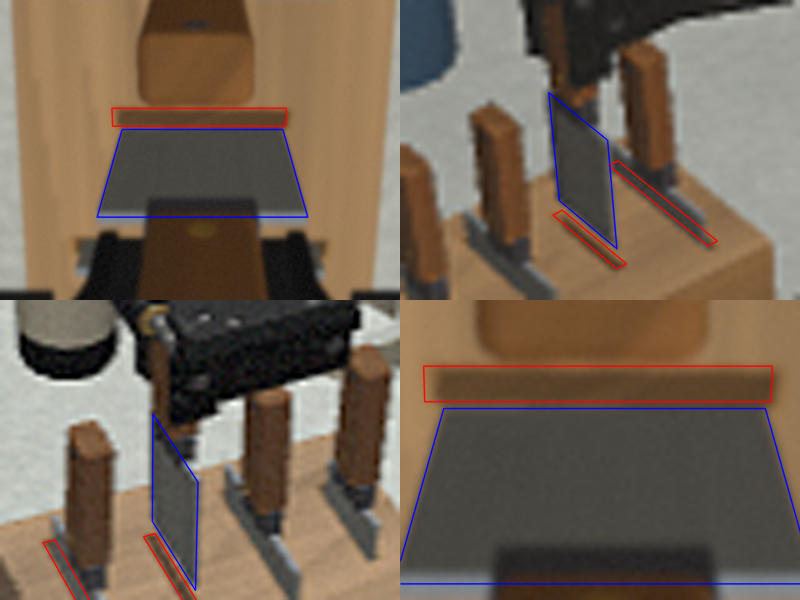

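Blade and short slot line up in all crops (slot centred at about column 601, blade edge at 604 in the wrist crop). Insert.

Call:
step_arm(steps=[{"tx": 0.08,"ty": -0.01,"tz": -0.01,"rx": 0,"ry": 0,"rz": 0,"claw": 0},{"tx": 0.08,"ty": 0,"tz": 0,"rx": 0,"ry": 0,"rz": 0,"claw": 0},{"tx": 0.08,"ty": 0,"tz": 0,"rx": 0,"ry": 0,"rz": 0,"claw": 0},{"tx": 0.08,"ty": 0,"tz": 0,"rx": 0,"ry": 0,"rz": 0,"claw": 0},{"tx": 0.05,"ty": 0,"tz": 0,"rx": 0,"ry": 0,"rz": 0,"claw": 0},{"tx": 0,"ty": 0,"tz": 0,"rx": 0,"ry": 0,"rz": 0,"claw": 0}])

```text
t: 30.55
tcp_pos: [0.5437, -0.219, 0.1465]
orientation: [-0.035, 1.572, 0.035]
contact_force: [0.2, 0.9, -0.8]
gripper_width: 0.274
```

Call:
step_arm(steps=[{"tx": 0.1,"ty": 0,"tz": 0,"rx": 0,"ry": 0,"rz": 0,"claw": 0},{"tx": 0.1,"ty": 0,"tz": 0,"rx": 0,"ry": 0,"rz": 0,"claw": 0},{"tx": 0.1,"ty": 0,"tz": 0,"rx": 0,"ry": 0,"rz": 0,"claw": 0},{"tx": 0.1,"ty": 0,"tz": 0,"rx": 0,"ry": 0,"rz": 0,"claw": 0},{"tx": 0.1,"ty": 0,"tz": 0,"rx": 0,"ry": 0,"rz": 0,"claw": 0},{"tx": 0.06,"ty": 0,"tz": 0,"rx": 0,"ry": 0,"rz": 0,"claw": 0},{"tx": 0,"ty": 0,"tz": 0,"rx": 0,"ry": 0,"rz": 0,"claw": 0}])

```text
t: 31.42
tcp_pos: [0.5438, -0.2191, 0.113]
orientation: [-0.035, 1.571, 0.035]
contact_force: [0.4, -0.6, -0.6]
gripper_width: 0.274
```

Call:
step_arm(steps=[{"tx": 0.03,"ty": 0,"tz": 0,"rx": 0,"ry": 0,"rz": 0,"claw": 0},{"tx": 0.02,"ty": 0,"tz": 0,"rx": 0,"ry": 0,"rz": 0,"claw": 0},{"tx": 0,"ty": 0,"tz": 0,"rx": 0,"ry": 0,"rz": 0,"claw": 0}])

```text
t: 31.8
tcp_pos: [0.5438, -0.2192, 0.1103]
orientation: [-0.035, 1.571, 0.035]
contact_force: [-0.9, 0.4, -0.8]
gripper_width: 0.272
```

Call:
step_arm(steps=[{"tx": 0.02,"ty": 0,"tz": 0,"rx": 0,"ry": 0,"rz": 0,"claw": 0},{"tx": 0,"ty": 0,"tz": 0,"rx": 0,"ry": 0,"rz": 0,"claw": 0}])

```text
t: 32.05
tcp_pos: [0.5438, -0.2191, 0.109]
orientation: [-0.035, 1.571, 0.035]
contact_force: [0.8, 0.3, -1.6]
gripper_width: 0.268
```

Call:
step_arm(steps=[{"tx": 0.02,"ty": 0,"tz": 0,"rx": 0,"ry": 0,"rz": 0,"claw": 0},{"tx": 0,"ty": 0,"tz": 0,"rx": 0,"ry": 0,"rz": 0,"claw": 0}])

```text
t: 32.3
tcp_pos: [0.544, -0.2193, 0.108]
orientation: [-0.036, 1.571, 0.035]
contact_force: [-1.5, -0.4, -0.1]
gripper_width: 0.276
```

Call:
step_arm(steps=[{"tx": 0.02,"ty": 0,"tz": 0,"rx": 0,"ry": 0,"rz": 0,"claw": 0},{"tx": 0,"ty": 0,"tz": 0,"rx": 0,"ry": 0,"rz": 0,"claw": 0}])

```text
t: 32.55
tcp_pos: [0.5442, -0.2193, 0.108]
orientation: [-0.036, 1.57, 0.035]
contact_force: [-1.8, 0.7, 6.5]
gripper_width: 0.27
```

Call:
step_arm(steps=[{"tx": 0.015,"ty": 0,"tz": 0,"rx": 0,"ry": 0,"rz": 0,"claw": 0},{"tx": 0,"ty": 0,"tz": 0,"rx": 0,"ry": 0,"rz": 0,"claw": 0}])

```text
t: 32.8
tcp_pos: [0.5443, -0.2193, 0.1079]
orientation: [-0.036, 1.57, 0.035]
contact_force: [-3.6, 2.4, 11.0]
gripper_width: 0.279
```

On the floor (11 N, TCP z = 0.108, as with the broad one). Relieve, open, retreat.

Call:
step_arm(steps=[{"tx": -0.03,"ty": 0,"tz": 0,"rx": 0,"ry": 0,"rz": 0,"claw": 0},{"tx": 0,"ty": 0,"tz": 0,"rx": 0,"ry": 0,"rz": 0,"claw": 35},{"tx": 0,"ty": 0,"tz": 0,"rx": 0,"ry": 0,"rz": 0,"claw": 60},{"tx": 0,"ty": 0,"tz": 0,"rx": 0,"ry": 0,"rz": 0,"claw": 80},{"tx": 0,"ty": 0,"tz": 0,"rx": 0,"ry": 0,"rz": 0,"claw": 80},{"tx": 0,"ty": 0,"tz": 0,"rx": 0,"ry": 0,"rz": 0,"claw": 80},{"tx": 0,"ty": 0,"tz": 0,"rx": 0,"ry": 0,"rz": 0,"claw": 80}])

```text
t: 33.67
tcp_pos: [0.5439, -0.2192, 0.1076]
orientation: [-0.035, 1.571, 0.035]
contact_force: [-0.1, 0.4, 0.0]
gripper_width: 0.777
```

Call:
step_arm(steps=[{"tx": -0.2,"ty": 0,"tz": 0,"rx": 0,"ry": 0,"rz": 0,"claw": 80},{"tx": -0.3,"ty": 0,"tz": 0,"rx": 0,"ry": 0,"rz": 0,"claw": 80},{"tx": -0.5,"ty": 0,"tz": 0,"rx": 0,"ry": 0,"rz": 0,"claw": 80},{"tx": -0.5,"ty": 0,"tz": 0,"rx": 0,"ry": 0,"rz": 0,"claw": 80},{"tx": -0.5,"ty": 0,"tz": 0,"rx": 0,"ry": 0,"rz": 0,"claw": 80},{"tx": -0.5,"ty": 0,"tz": 0,"rx": 0,"ry": 0,"rz": 0,"claw": 80},{"tx": -0.5,"ty": 0,"tz": 0,"rx": 0,"ry": 0,"rz": 0,"claw": 80},{"tx": 0,"ty": 0,"tz": 0,"rx": 0,"ry": 0,"rz": 0,"claw": 80},{"tx": 0,"ty": 0,"tz": 0,"rx": 0,"ry": 0,"rz": 0,"claw": 80}])

```text
t: 34.8
tcp_pos: [0.5438, -0.219, 0.2877]
orientation: [-0.036, 1.571, 0.035]
contact_force: [0.0, 0.8, -0.3]
gripper_width: 0.801
```

```bash
python3 - <<'E'
from tgt import *
from fit import br
ctrl.observe()
cs=snap("scene","s8");cd=snap("side","d8");s0,d0=load("scene0"),load("side0")
tl=[]
for c,(x,y,wd) in((cs,(225,110,110)),(cd,(290,190,130))):
    f=400/wd;im=cv2.resize(c["img"][y:y+wd*3//4,x:x+wd,::-1],(400,300),interpolation=cv2.INTER_CUBIC)
    for xx,w in((-.069,.04),(-.023,.025),(.023,.04),(.069,.025)):
        for a,z0,z1 in((w,.06,.078),(.012,.09,.16)):
            cv2.polylines(im,[np.int32((proj(c,W(bp,[[xx,-a,z0],[xx,a,z0],[xx,a,z1],[xx,-a,z1]]))+.5-[x,y])*f*8)],True,(255,255,0),1,cv2.LINE_AA,3)
    tl.append(im)
for c,c0 in((cs,s0),(cd,d0)):
    tl.append(cv2.resize(c["img"][:,:,::-1],(400,250)));tl[-1]=cv2.copyMakeBorder(tl[-1],0,50,0,0,0)
cv2.imwrite("pics/f8.png",np.vstack([np.hstack(tl[:2]),np.hstack(tl[2:])]))
print(ctrl.observe()["t"])
E
```

```text
34.9
```

View pics/f8.png

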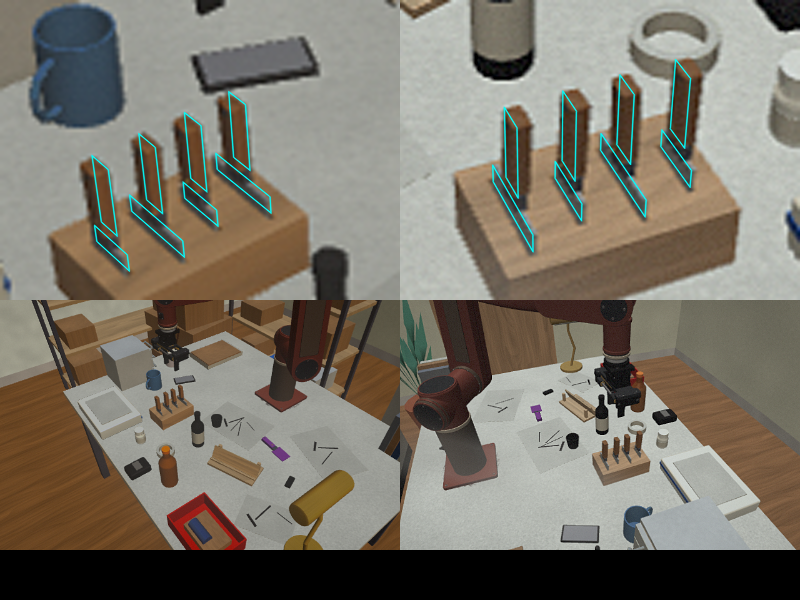

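All four scrapers stand seated and upright on the expected outlines, the rest is empty, the bystanders look unmoved, and the gripper is clear. I hand the job in.

```bash
python3 -c "
from station import ctrl
print(ctrl.finish_job())"
```

```text
the job is handed in; nothing more can be done
None
```

Both scrapers are put away and the job is handed in, at about 35 s of the 72 s allowed. The broad one is in the free long slot (x = −69 mm) and the narrow one in the free short slot (x = −23 mm).

- **Seating:** I pushed each blade down until the floor pushed back, 14.5 N for the broad one and 11 N for the narrow one. Both stopped at TCP z = 0.108 m, against 0.109 m predicted. I let go only after that.
- **Last check:** Pictures from both fixed cameras show all four scrapers upright on the expected outlines to within a few pixels. The other things on the desk look unmoved by eye, though I did not measure them. The gripper was open and about 0.13 m above the handles.
- **Disagreements:** The first move call was refused because rows need all seven fields, and nothing moved. The arm also stopped a few millimetres to about 25 mm short after some long moves, which I measured and corrected each time. No check failed.

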